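# Fetch the welding magnet from behind the bin and lay it in the shadow tray

### The job

Lift the stacking bin off its deck on the plywood rack and stand it upright on the open bench, clear of the rack; then take the flat trapezoid welding magnet from the sloping cradle behind it, under the shelf, and lay it fully down in its matching pocket of the shadow tray. Then put the bin back between the strips on its deck, standing level and facing as before. Leave the tape roll on the shelf and the punch in the tray as they are, and do not tip the bin over.

Things in the scene. Friction and masses are not known exactly. Their poses are not given: they have to be found in the camera images.
- rack: Fixed plywood rack, 290 x 140 x 198 mm. Origin on the bench, mid-width; x to its rear (away from the robot), y left, z up. Bin deck: x -180 to -22 mm, 124 mm wide, 30 mm high, edged by strips that stand 6 mm (front) and 8 mm (sides, rear) above it and leave the bin 7 to 10 mm of play each way.
- cradle (a point): Point on the rack's slope under the magnet's middle, 42 mm above the bench (rack x 29, y 0). The slope, 140 mm wide, rises to the rear at 35 deg from level, from rack x -10 to 71 mm. Wooden stops 6 mm high hold the magnet's long side (two, the middle 40 mm between them free) and its lower slanting end; beside its middle the slope is free for fingers.
- shelf_edge (a point): Middle of the front lower edge of the rack's shelf, 186 mm above the bench (rack x 18). The shelf (140 mm wide) reaches from here to the rack's rear, above the magnet: a tool pointing straight down cannot reach it; one square to the slope (35 deg from vertical, fingertips leading to the rear) can, once the bin is gone.
- bin_place (a point): Centre of the bin's place on top of the deck, 30 mm above the bench: the bin's origin belongs here, its axes parallel to the rack's. Free bench to set the bin aside lies on the right, between the bench edge (world x 0.34) and a fixed white cable 12 mm thick (world x 0.51 at y -0.02, 0.48 at y -0.1, 0.45 at y -0.29), for y below 0.0; the bin fits best there with its length along world y.
- bin: Loose open plastic stacking bin, 135 (x) x 97 (y) x 56 mm high, 0.09 kg. Origin: centre of its underside; x towards its high rear wall, low front lip (26 mm) at -x, towards the robot at the start. Side walls lean out from y +-38 (foot) to +-45 mm (top), rim at y 42 to 48 mm: pinch a side wall from above across its rim, one finger inside the bin.
- bin_front (a point): Middle of the bin's low front lip, 64 mm ahead of its origin and 25 mm up.
- bin_grip_left (a point): Top of the bin's left (+y) side wall, 5 mm behind and 56 mm above its origin, about over its centre of mass lengthwise; the wall with its rim is about 6 mm thick and runs along the bin's x.
- bin_grip_right (a point): The same point on the right (-y) side wall.
- magnet: Loose flat welding magnet (attracts nothing here): trapezoid plate 35 (x) x 79 (y) x 14 mm thick, 0.17 kg. Origin mid-outline, 1 mm below its underside; z up through its thickness. Long edge (79 mm) at x -17.5, short edge (23 mm) at x +17.5. Grasp its middle across x, 35 mm. At the start y points up the slope, z is square to it, the long edge lies on the rack's left.
- tray: Fixed shadow tray on the bench, 144 (x) x 140 (y) x 12 mm: a dark 8 mm insert on a 4 mm board. Origin: centre of its underside; z up. It has a trapezoid pocket centred at x 0, y -18 mm, and a slot along x at y 50 mm that holds the punch.
- pocket (a point): Centre of the trapezoid pocket, on its floor 4 mm above the bench; axes as the tray's. 8 mm deep, 2.5 mm of play round the magnet, which fits only with its y along the tray's x and its long edge on the tray's +y side; seated, its top stands 6 mm above the insert. Finger cut-outs of the same depth, 44 mm wide along x, reach 48 mm either side of the centre along y.
- punch: Loose centre punch, 120 x 10 x 10 mm, lying in the tray's slot. Bystander. Origin: centre of its underside, x along it.
- tape: Loose roll of tape, 96 mm across, 25 mm high, lying on the rack's shelf. Bystander. Origin: centre of its underside.
There are look-alikes about, which are no part of the job. What is shaped like the magnet but grey or purple is not meant.

How it is judged:
By the outcome, as a careful person would: the job done as asked, in the order asked, and still so for the second after the job is handed in, with the robot touching nothing.
It also fails if it takes over 72 s, if anything falls off the work surface, if the arm or the gripper's body presses on something with over 40 N, if the wrist force passes 120 N, or if a joint passes its speed limit or range.

### The arm

A 7-joint arm with a two-finger parallel gripper is mounted at the origin on a cart in front of the work surface, level with it; the furniture and walls round the work are solid. World frame = base frame: x ahead of the robot, y to its left, z up, the work surface at z = 0. Lengths are in m, angles in rad, forces in N, time in s.
With the tool pointing down it reaches from about 0.425 to 0.875 m from the base axis. Payload 4.7 kg.
Tool frame: the origin (TCP) lies at the very end of the fingers, on their centre line; the grasp point (between the pads) lies 19 mm behind it; z points along the fingers, y is the direction in which the jaws open and shut (so a half turn about z gives the same grasp; the last joint's range is limited). The gripper opens to 87 mm and grips with 3 to 60 N. Pads are 19 mm wide; open, the fingers measure 117 mm over their backs; the gripper's body (75 mm by 190 mm) begins 51 mm behind the grasp point.
Start: joints at [1.303, 0.321, -0.07, 1.45, 0.023, 1.371, -0.057], TCP at [0.181, -0.624, 0.223] pointing down, gripper open.
Joint ranges: [-2.86, 2.86], [-0.3, 2.09], [-1.38, 1.24], [0.06, 2.45], [-1.56, 4.7], [0.09, 2.05], [-2.69, 2.69]. Speed limits (rad/s): [2.57, 2.57, 3.14, 3.14, 3.14, 3.14, 3.14].

### API

Orientations are given as a rotation vector (axis times angle).
In Python, from bench import ctrl, cams gives the robot as it stands.
- The arm moves only by the tool move_arm, never from a script. Its argument "deltas" is a list of rows, each an object with "linear": the shift along the tool's x, y, z as a fraction of full scale, a list of three; "turn": the turn, a rotation vector about the tool's x, y, z as a fraction of full scale, a list of three; "claw": the closure, from 0 (fully open) to 1 (shut). In form: [{"linear": [tx, ty, tz], "turn": [wx, wy, wz], "claw": claw}, ...]. A call has 1 to 20 rows; each row shifts and turns the commanded pose from where the row before left it, along the tool's axes as they then stand; what a row does not reach is not made up. Full scale, the value 1, is 0.03 m for a shift and 4 degrees for a turn. A row lasts 1/12 s, in which the tool goes at most 41.7 mm and 7.16 degrees, less where a joint would pass 70% of its speed; a pose out of reach is approached as far as the arm can. A call with a number of a shift or a turn outside -1 to 1 is refused whole. A call with a gripper value outside its range is refused whole. The fingers move at their own pace and stop on an object; "grip_force" is the grip in N (left out, the last holds). Time passes only in rows, so rows that do not move let the fingers close. It gives the time, the measured TCP pose, the force and the opening at its end, in the units of the state.
- ctrl.get_state(): the state, without advancing time (a new reading comes with each control period).
- cams.get_image(name): name is "side" or "top"; returns a dict with "image" (420x560x3 uint8, red, green, blue), "K" (3x3 intrinsics, pixels), "world_from_camera" (4x4, takes a point from camera to world coordinates). Camera axes: x right, y down, z forward; pixel columns grow to the right and rows downward; lengths in m; the calibration is good to about 2 mm. A picture is of the moment at which its call begins. There is no depth.
- ctrl.close_job(): hands the job in, once; it reports no verdict.
The state is a dict: "time": time; "joint_positions": joint angles; "qd": joint speeds; "joint_torque": joint torques, N m; "position": TCP position; "tool_rot": TCP orientation; "ft_force": force on the tool from outside, world axes, zero at the start; "torque": the same for the moment, N m; "grip_width": opening from 0.0 (shut) to 1.0 (fully open).
Only numpy, scipy, OpenCV 4.12 (cv2) and the standard library are available. Lean on these libraries where they do the work, as an engineer would, in place of code of your own. Each camera call takes 0.05 s, during which the arm holds its last target. There are 200 camera calls.

## Working session

There is one attempt and no reset: what is moved stays moved. The work goes in short steps, Python scripts to look and compute and a tool call to move; the robot and the scene stay as the last step left them, time stands still between calls to the robot, and variables do not carry over. Pictures are saved under pics/ and viewed, about 8 in all and at most 12, crops included, and the job is handed in when it is done.

Besides the shell and the picture viewer there is one more tool, called after ">>>" as name(argument=value, ...) on one line, values as JSON. move_arm: Moves the arm, as the interface text tells. Shift numbers are shares of 0.03 m and turn numbers shares of 4 degrees, none past 1 either way. Its arguments: {"type":"object","properties":{"deltas":{"type":"array"},"grip_force":{"type":"number"}},"required":["deltas"]}

```bash
mkdir -p pics; ls; python3 - <<'E'
from bench import ctrl, cams
import cv2
s=ctrl.get_state(); print({k:(v if not hasattr(v,'__len__') else [round(float(x),3) for x in v]) for k,v in s.items()})
for n in ("top","side"):
    d=cams.get_image(n); cv2.imwrite(f"pics/{n}0.png",cv2.resize(d["image"][:,:,::-1],None,fx=1.42,fy=1.42,interpolation=cv2.INTER_CUBIC)); print(n,d["K"].round(1).tolist(),d["world_from_camera"].round(4).tolist())
E
```

```text
pics
{'time': 0.0, 'joint_positions': [1.303, 0.322, -0.07, 1.452, 0.023, 1.371, -0.057], 'qd': [0.0, 0.002, -0.001, 0.0, -0.002, -0.001, 0.001], 'joint_torque': [-0.0, -49.13, -0.404, -31.253, -0.064, 0.044, 0.0], 'position': [0.181, -0.624, 0.221], 'tool_rot': [-3.109, -0.441, 0.001], 'ft_force': [0.166, -0.148, 0.951], 'torque': [0.059, 0.082, -0.042], 'grip_width': 0.9992795409080526}
top [[499.4, 0.0, 288.2], [0.0, 499.4, 208.6], [0.0, 0.0, 1.0]] [[0.0125, -0.9836, 0.1799, 0.4334], [-0.9999, -0.0143, -0.0086, 0.2718], [0.011, -0.1798, -0.9836, 1.0617], [0.0, 0.0, 0.0, 1.0]]
side [[439.8, 0.0, 271.0], [0.0, 439.8, 211.9], [0.0, 0.0, 1.0]] [[-0.9501, -0.1627, 0.2662, 0.338], [-0.3115, 0.543, -0.7798, 0.9559], [-0.0177, -0.8238, -0.5666, 0.6275], [0.0, 0.0, 0.0, 1.0]]
```

View pics/top0.png

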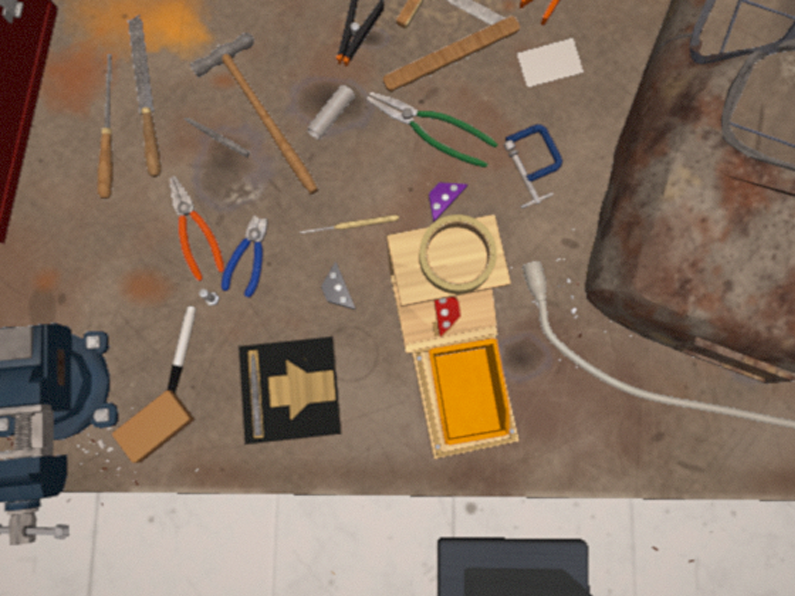

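View pics/side0.png

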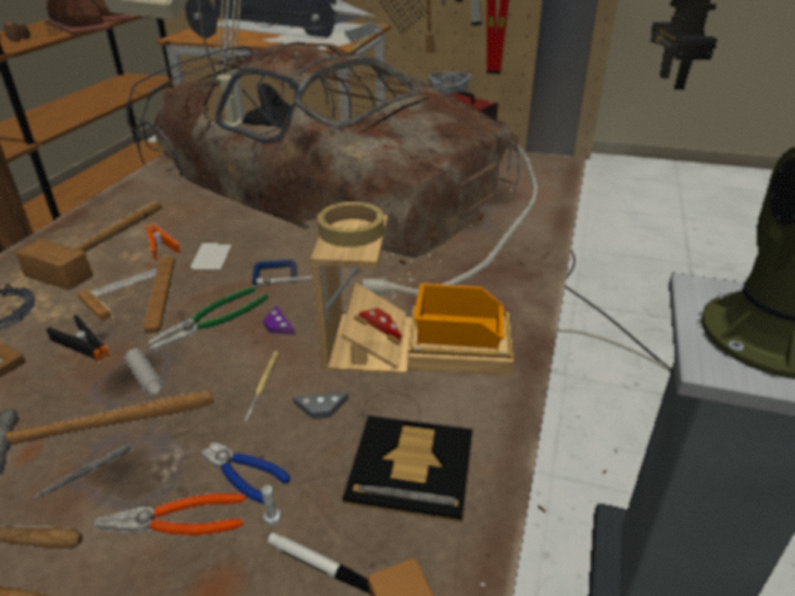

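The top view shows the orange bin (434–518, 340–457), the red magnet at (447, 315), and the tray (238–341, 337–443) with the punch slot on its left (+y). Next I fit rack, tray and bin poses to these corners.

```bash
cat > h.py <<'E'
import numpy as np, cv2
from scipy.spatial.transform import Rotation as R
from scipy.optimize import least_squares
from bench import ctrl, cams
def proj(d,P):
    T=np.linalg.inv(d["world_from_camera"]); q=np.c_[P,np.ones(len(P))]@T.T; q=q[:,:3]@d["K"].T; return q[:,:2]/q[:,2:]
def place(p,P):  # p=x,y,yaw
    P=np.asarray(P,float); c,s=np.cos(p[2]),np.sin(p[2]); return np.c_[p[0]+c*P[:,0]-s*P[:,1],p[1]+s*P[:,0]+c*P[:,1],P[:,2]]
def fit(obs,p0):  # obs: list of (cam dict, model pts mm, pixels)
    f=lambda p: np.concatenate([(proj(d,place(p,np.array(P)/1000.))-np.array(u)).ravel() for d,P,u in obs])
    r=least_squares(f,p0,loss="soft_l1"); return r.x, r.fun.reshape(-1,2).round(1)
def subpix(d,u,w=3):
    g=cv2.cvtColor(d["image"],cv2.COLOR_RGB2GRAY); c=np.array(u,np.float32).reshape(-1,1,2)/1.42
    return cv2.cornerSubPix(g,c.copy(),(w,w),(-1,-1),(3,50,.01)).reshape(-1,2)
def ray(d,u,z): # pixel -> world point at height z
    W=d["world_from_camera"]; v=W[:3,:3]@np.linalg.inv(d["K"])@[u[0],u[1],1]; o=W[:3,3]; return o+v*(z-o[2])/v[2]
def st():
    s=ctrl.get_state(); A=R.from_rotvec(s["tool_rot"]).as_matrix()
    print("t",round(s["time"],2),"p",np.round(s["position"],4),"F",np.round(s["ft_force"],1),"w",round(s["grip_width"],3)); print(A.round(3)); return s,A
E
python3 - <<'E'
from h import *
t=cams.get_image("top"); s=cams.get_image("side")
tc=[[72,70,12],[72,-70,12],[-72,-70,12],[-72,70,12]]
ut=subpix(t,[(238,347),(333,337),(341,433),(245,443)]); us=subpix(s,[(344,500),(367,416),(472,430),(463,517)])
print(ut*1.42,us*1.42)
for o in ([(t,tc,ut)],[(s,tc,us)],[(t,tc,ut),(s,tc,us)]): 
    p,r=fit(o,[.5,.25,0]); print("tray",p.round(4),r.tolist())
rc=[[110,70,198],[110,-70,198],[18,-70,198],[18,70,198]]
ur=subpix(t,[(388,236),(496,216),(510,284),(400,305)]); print(ur*1.42)
p,r=fit([(t,rc,ur)],[.5,0,0]); print("rack shelf",p.round(4),r.tolist())
dc=[[-180,62,36],[-180,-62,36]]; ud=subpix(t,[(435,457),(518,438)])
p,r=fit([(t,rc,ur),(t,dc,ud)],[.5,0,0]); print("rack",p.round(4),r.tolist())
for d,n in((t,"t"),(s,"s")):
    h=cv2.cvtColor(d["image"],cv2.COLOR_RGB2HSV)
    m=((h[...,0]>=8)&(h[...,0]<=23)&(h[...,1]>200)&(h[...,2]>110)).astype(np.uint8)
    k,l,a,c=cv2.connectedComponentsWithStats(m); print(n,"orange",[(a[i].tolist(),c[i].round(1)) for i in range(1,k) if a[i][4]>200])
    m=(((h[...,0]<6)|(h[...,0]>174))&(h[...,1]>170)&(h[...,2]>90)).astype(np.uint8)
    k,l,a,c=cv2.connectedComponentsWithStats(m); print(n,"red",[(a[i].tolist(),c[i].round(1)) for i in range(1,k) if 60<a[i][4]<2000])
# overlay
im=t["image"][:,:,::-1].copy(); im=cv2.resize(im[140:340,150:380],None,fx=3,fy=3,interpolation=cv2.INTER_CUBIC)
def dr(P,c):
    q=((proj(t,place(p,np.array(P)/1000.))-[150,140]+.5)*3).astype(int); cv2.polylines(im,[q],True,c,1)
dr(rc,(255,0,0)); dr([[-168.5+0,48,86],[-34,48,86],[-34,-48,86],[-168.5,-48,86]],(0,255,0)); dr([[-180,62,38],[-22,62,38],[-22,-62,38],[-180,-62,38]],(255,0,255))
cv2.imwrite("pics/ov1.png",im)
E
```

```text
[[238.09564 345.6519 ]
 [331.8763  335.69434]
 [340.3351  433.26648]
 [244.31654 443.64038]] [[341.71988 500.40707]
 [367.9275  414.97635]
 [471.73413 428.51373]
 [461.0969  520.04956]]
tray [0.4845 0.4377 0.1188] [[-0.2, -0.2], [0.1, -0.2], [0.2, 0.2], [-0.1, 0.2]]
tray [0.4839 0.4425 0.1155] [[-0.6, -0.7], [-0.6, 0.9], [0.5, 1.4], [0.6, -1.0]]
tray [0.4846 0.4391 0.1175] [[-0.8, -0.3], [-0.5, -0.2], [-0.5, 0.2], [-0.8, 0.1], [-0.1, -2.3], [-0.4, -0.3], [0.5, 0.0], [0.7, -2.8]]
[[386.7814  235.1056 ]
 [493.7813  213.83868]
 [510.01837 282.51392]
 [400.      305.     ]]
rack shelf [0.5771 0.2031 0.2154] [[-0.8, -0.3], [0.2, -0.3], [0.3, 0.4], [0.1, 0.2]]
rack [0.5771 0.2032 0.2141] [[-0.8, -0.4], [0.2, -0.3], [0.3, 0.5], [0.1, 0.1], [-0.7, 0.2], [0.8, -0.1]]
t orange [([126, 153, 16, 44, 201], array([131.8, 174.3])), ([302, 239, 57, 74, 3041], array([329.9, 275.6]))]
t red [([0, 102, 12, 52, 67], array([  5.5, 127.1])), ([306, 209, 18, 27, 223], array([314.8, 219.5]))]
s orange [([292, 200, 63, 45, 2093], array([322.5, 220.2])), ([109, 348, 63, 16, 385], array([139.9, 353.4])), ([106, 366, 64, 11, 424], array([137.2, 371. ]))]
s red [([254, 218, 28, 20, 174], array([268.4, 226.9]))]
```

View pics/ov1.png

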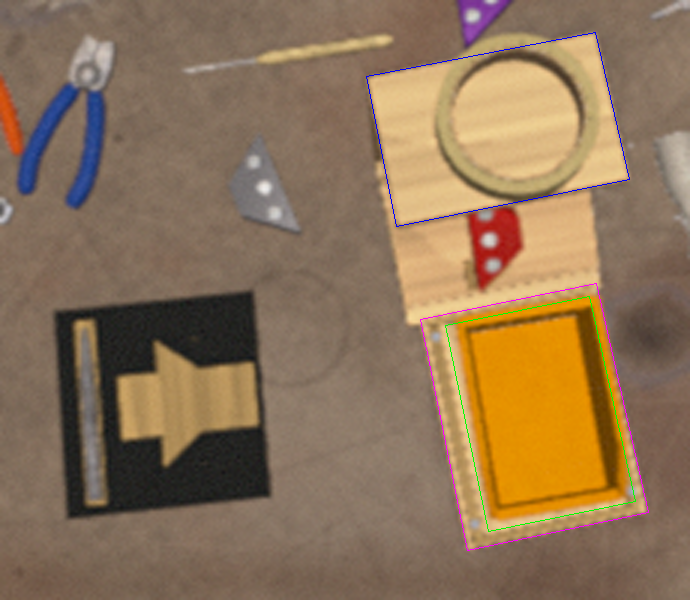

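The overlay shows the rack fit sitting on the shelf and deck edges. The bin's rim is a few mm right of nominal, within its play. I'll fit the bin by silhouette while setting out with the arm. First I go up and inward, then along an arc about the base.

```bash
cat >> h.py <<'E'
BIN=np.array([[67.5,s*47,56] for s in(1,-1)]+[[-32,s*48,56] for s in(1,-1)]+[[-67.5,s*44,26] for s in(1,-1)]+[[x,s*38,0] for x in(-58,58) for s in(1,-1)])/1000.
def omask(d,box):
    h=cv2.cvtColor(d["image"],cv2.COLOR_RGB2HSV); m=((h[...,0]>=8)&(h[...,0]<=23)&(h[...,1]>195)&(h[...,2]>60)).astype(np.uint8)
    k,l,a,c=cv2.connectedComponentsWithStats(m); b=[i for i in range(1,k) if a[i][4]>500]
    i=max(b,key=lambda i:a[i][4]); return cv2.morphologyEx((l==i).astype(np.uint8),cv2.MORPH_CLOSE,np.ones((3,3)))
def fitbin(p0,z0,names=("top","side")):
    from scipy.optimize import minimize
    D=[cams.get_image(n) for n in names]; M=[omask(d,None) for d in D]; H=[]
    for m in M:
        c=max(cv2.findContours(m,0,2)[0],key=len); q=np.zeros_like(m); cv2.fillConvexPoly(q,cv2.convexHull(c),1); H.append(cv2.resize(q,None,fx=4,fy=4,interpolation=0))
    def cost(p):
        s=0
        for d,h in zip(D,H):
            u=(proj(d,place(p,BIN+[0,0,z0]))+.5)*4; q=np.zeros_like(h); cv2.fillConvexPoly(q,cv2.convexHull(u.astype(np.float32)).round().astype(int),1); s+=1-(q&h).sum()/(q|h).sum()
        return s
    r=min((minimize(cost,p0,method="Nelder-Mead",options=dict(initial_simplex=np.array(p0)+k*np.array([[0,0,0],[.008,0,0],[0,.008,0],[0,0,.08]]),xatol=2e-4,fatol=1e-4)) for k in(1,-1)),key=lambda r:r.fun)
    return r.x,r.fun
E
python3 - <<'E'
from h import *
rk=np.array([.5771,.2032,.2141]); c=place(rk,[[-.101,0,.03]])[0]; p0=[c[0],c[1],rk[2]]; print(p0)
for n in (("top",),("side",),("top","side")):
    p,f=fitbin(p0,.03,n); print(n,p.round(4),round(f,3))
E
```

```text
[np.float64(0.4784060308697091), np.float64(0.18174072561084137), np.float64(0.2141)]
('top',) [0.4821 0.1783 0.1801] 0.025
('side',) [0.4831 0.1777 0.1861] 0.028
('top', 'side') [0.4824 0.1786 0.175 ] 0.058
```

>>> move_arm(deltas=[{"linear": [0,-1,-0.5],"turn": [0,0,0],"claw": 0},{"linear": [0,-1,-0.5],"turn": [0,0,0],"claw": 0},{"linear": [0,-1,-0.5],"turn": [0,0,0],"claw": 0},{"linear": [0,-1,-0.5],"turn": [0,0,0],"claw": 0},{"linear": [0,-1,-0.5],"turn": [0,0,0],"claw": 0},{"linear": [0,-1,0],"turn": [0,0,0],"claw": 0},{"linear": [1,0,0],"turn": [0,0,-0.9],"claw": 0},{"linear": [1,0,0],"turn": [0,0,-0.9],"claw": 0},{"linear": [1,0,0],"turn": [0,0,-0.9],"claw": 0},{"linear": [1,0,0],"turn": [0,0,-0.9],"claw": 0},{"linear": [1,0,0],"turn": [0,0,-0.9],"claw": 0},{"linear": [1,0,0],"turn": [0,0,-0.9],"claw": 0},{"linear": [1,0,0],"turn": [0,0,-0.9],"claw": 0},{"linear": [1,0,0],"turn": [0,0,-0.9],"claw": 0}])

```text
time: 1.57
position: [0.3401, -0.3363, 0.2977]
tool_rot: [2.901, 1.205, 0.0]
ft_force: [0.3, -1.2, 0.9]
grip_width: 0.997
```

The bin is at (0.482, 0.178), yaw 10.3°, and both cameras agree. I continue the arc.

>>> move_arm(deltas=[{"linear": [1,0,0],"turn": [0,0,-0.9],"claw": 0},{"linear": [1,0,0],"turn": [0,0,-0.9],"claw": 0},{"linear": [1,0,0],"turn": [0,0,-0.9],"claw": 0},{"linear": [1,0,0],"turn": [0,0,-0.9],"claw": 0},{"linear": [1,0,0],"turn": [0,0,-0.9],"claw": 0},{"linear": [1,0,0],"turn": [0,0,-0.9],"claw": 0},{"linear": [1,0,0],"turn": [0,0,-0.9],"claw": 0},{"linear": [1,0,0],"turn": [0,0,-0.9],"claw": 0},{"linear": [1,0,0],"turn": [0,0,-0.9],"claw": 0},{"linear": [1,0,0],"turn": [0,0,-0.9],"claw": 0},{"linear": [1,0,0],"turn": [0,0,-0.9],"claw": 0},{"linear": [1,0,0],"turn": [0,0,-0.9],"claw": 0},{"linear": [1,0,0],"turn": [0,0,-0.9],"claw": 0},{"linear": [1,0,0],"turn": [0,0,-0.9],"claw": 0},{"linear": [1,0,0],"turn": [0,0,-0.9],"claw": 0},{"linear": [1,0,0],"turn": [0,0,-0.9],"claw": 0},{"linear": [1,0,0],"turn": [0,0,-0.9],"claw": 0},{"linear": [1,0,0],"turn": [0,0,-0.9],"claw": 0},{"linear": [1,0,0],"turn": [0,0,-0.9],"claw": 0}])

```text
time: 3.15
position: [0.4561, 0.188, 0.2977]
tool_rot: [1.722, 2.627, 0.0]
ft_force: [0.8, -0.2, 0.5]
grip_width: 1.002
```

>>> move_arm(deltas=[{"linear": [0,0,0],"turn": [0,0,-1],"claw": 0.3},{"linear": [0,0,0],"turn": [0,0,-1],"claw": 0.3},{"linear": [0,0,0],"turn": [0,0,-1],"claw": 0.3},{"linear": [0,0,0],"turn": [0,0,-1],"claw": 0.3},{"linear": [0,0,0],"turn": [0,0,-1],"claw": 0.3},{"linear": [0,0,0],"turn": [0,0,-1],"claw": 0.3},{"linear": [0,0,0],"turn": [0,0,-1],"claw": 0.3},{"linear": [0,0,0],"turn": [0,0,-1],"claw": 0.3},{"linear": [0,0,0],"turn": [0,0,-1],"claw": 0.3},{"linear": [0,0,0],"turn": [0,0,-1],"claw": 0.3},{"linear": [0,0,0],"turn": [0,0,-1],"claw": 0.3},{"linear": [0,0,0],"turn": [0,0,-1],"claw": 0.3},{"linear": [0,0,0],"turn": [0,0,-1],"claw": 0.3},{"linear": [0,0,0],"turn": [0,0,-1],"claw": 0.3},{"linear": [0,0,0],"turn": [0,0,-1],"claw": 0.3},{"linear": [0,0,0],"turn": [0,0,-1],"claw": 0.3},{"linear": [0,0,0],"turn": [0,0,-1],"claw": 0.3},{"linear": [0,0,0],"turn": [0,0,-1],"claw": 0.3},{"linear": [0,0,0],"turn": [0,0,-1],"claw": 0.3}])

```text
time: 4.73
position: [0.4565, 0.1866, 0.2976]
tool_rot: [-0.261, 3.13, -0.001]
ft_force: [0.1, -0.5, 0.1]
grip_width: 0.703
```

```bash
cat >> h.py <<'E'
def goal(P,yaw,tilt=0.):
    # tool y at world angle yaw (deg), z down tilted by `tilt` deg about tool y; prints the change in tool axes/units
    s,A=st(); y=np.radians(yaw); Y=np.array([np.cos(y),np.sin(y),0]); Z=np.array([0,0,-1.]); G=np.c_[np.cross(Y,Z),Y,Z]@R.from_euler("y",tilt,degrees=True).as_matrix()
    print("j",np.round(s["joint_positions"],2)); print("shift units now-axes",(A.T@(np.array(P)-s["position"])/.03).round(2)," goal-axes",(G.T@(np.array(P)-s["position"])/.03).round(2)," turn units",(np.degrees(R.from_matrix(A.T@G).as_rotvec())/4).round(2))
E
python3 -c "
from h import *
goal([.479,.2235,.065],100.3)"
```

```text
t 4.73 p [0.4565 0.1866 0.2976] F [ 0.1 -0.5  0.1] w 0.703
[[-0.986 -0.166  0.   ]
 [-0.166  0.986 -0.   ]
 [-0.    -0.    -1.   ]]
j [ 0.49 -0.02 -0.91  1.68 -0.01  1.47  1.32]
shift units now-axes [-0.94  1.09  7.75]  goal-axes [-0.96  1.08  7.75]  turn units [-0.01  0.   -0.19]
```

>>> move_arm(deltas=[{"linear": [-0.5,0.55,0],"turn": [0,0,-0.2],"claw": 0.3},{"linear": [-0.45,0.55,0],"turn": [0,0,0],"claw": 0.3},{"linear": [0,0,1],"turn": [0,0,0],"claw": 0.3},{"linear": [0,0,1],"turn": [0,0,0],"claw": 0.3},{"linear": [0,0,1],"turn": [0,0,0],"claw": 0.3},{"linear": [0,0,1],"turn": [0,0,0],"claw": 0.3},{"linear": [0,0,1],"turn": [0,0,0],"claw": 0.3},{"linear": [0,0,1],"turn": [0,0,0],"claw": 0.3},{"linear": [0,0,1],"turn": [0,0,0],"claw": 0.3},{"linear": [0,0,0.75],"turn": [0,0,0],"claw": 0.3},{"linear": [0,0,0],"turn": [0,0,0],"claw": 0.3}])

```text
time: 5.65
position: [0.4757, 0.2221, 0.0607]
tool_rot: [0.277, -3.121, 0.003]
ft_force: [-0.8, -0.6, -0.2]
grip_width: 0.697
```

```bash
python3 - <<'E'
from h import *
goal([.479,.2235,.065],100.3)
print(fitbin([.4822,.1783,.18],.03,("side",)))
a=cams.get_image("side")["image"][150:290,200:400]; b=cams.get_image("top")["image"][180:340,250:430]
f=lambda i:cv2.resize(i[:,:,::-1],(400,360),interpolation=cv2.INTER_CUBIC)
cv2.imwrite("pics/g1.png",np.hstack([f(a),f(b)]))
E
```

```text
t 5.65 p [0.4757 0.2221 0.0607] F [-0.8 -0.6 -0.2] w 0.697
[[-0.984 -0.176 -0.008]
 [-0.176  0.984 -0.002]
 [ 0.008 -0.001 -1.   ]]
j [ 0.31  0.33 -0.91  1.91  0.3   1.05  1.03]
shift units now-axes [-0.11  0.03 -0.15]  goal-axes [-0.12  0.03 -0.14]  turn units [-0.01 -0.12 -0.04]
(array([0.46770553, 0.17917113, 0.36904096]), np.float64(0.6739552596403622))
```

View pics/g1.png

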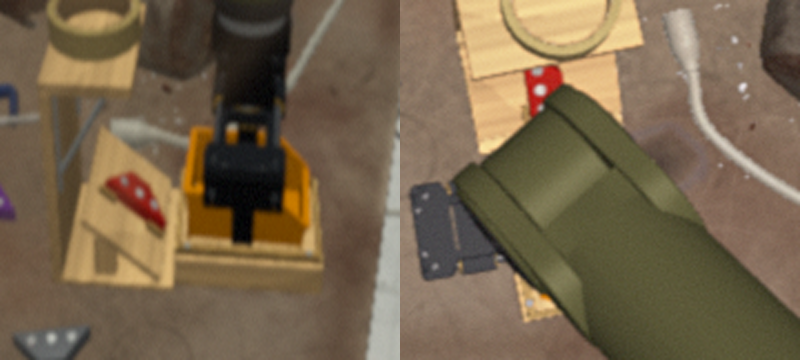

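The fingers straddle the left wall, with the outer finger visible in front of it in the side view and the hand clear of the shelf. I close and lift.

>>> move_arm(deltas=[{"linear": [0,0,0],"turn": [0,0,0],"claw": 1},{"linear": [0,0,0],"turn": [0,0,0],"claw": 1},{"linear": [0,0,0],"turn": [0,0,0],"claw": 1},{"linear": [0,0,0],"turn": [0,0,0],"claw": 1},{"linear": [0,0,0],"turn": [0,0,0],"claw": 1},{"linear": [0,0,0],"turn": [0,0,0],"claw": 1},{"linear": [0,0,0],"turn": [0,0,0],"claw": 1},{"linear": [0,0,0],"turn": [0,0,0],"claw": 1}], grip_force=20)

```text
time: 6.47
position: [0.479, 0.2239, 0.065]
tool_rot: [0.278, -3.129, 0.0]
ft_force: [0.2, 0.8, 0.0]
grip_width: 0.176
```

```bash
python3 -c "
from h import *
goal([.479,.2235,.065],100.3)"
```

```text
t 6.47 p [0.479  0.2239 0.065 ] F [0.2 0.8 0. ] w 0.176
[[-0.984 -0.176 -0.   ]
 [-0.176  0.984 -0.   ]
 [ 0.    -0.    -1.   ]]
j [ 0.31  0.33 -0.91  1.9   0.3   1.05  1.03]
shift units now-axes [ 0.   -0.01 -0.  ]  goal-axes [ 0.   -0.01 -0.  ]  turn units [-0.   -0.   -0.04]
```

>>> move_arm(deltas=[{"linear": [0,0,0],"turn": [0,0,0],"claw": 1},{"linear": [0,0,0],"turn": [0,0,0],"claw": 1},{"linear": [0,0,0],"turn": [0,0,0],"claw": 1},{"linear": [0,0,0],"turn": [0,0,0],"claw": 1}])

```text
time: 6.8
position: [0.4791, 0.2236, 0.0652]
tool_rot: [-0.278, 3.129, -0.001]
ft_force: [-1.1, -1.7, 2.6]
grip_width: 0.083
```

>>> move_arm(deltas=[{"linear": [0,0,-0.3],"turn": [0,0,0],"claw": 1},{"linear": [0,0,-0.4],"turn": [0,0,0],"claw": 1},{"linear": [0,0,-0.6],"turn": [0,0,0],"claw": 1},{"linear": [0,0,-0.8],"turn": [0,0,0],"claw": 1},{"linear": [0,0,-0.8],"turn": [0,0,0],"claw": 1},{"linear": [0,0,-0.8],"turn": [0,0,0],"claw": 1},{"linear": [0,0,-0.6],"turn": [0,0,0],"claw": 1},{"linear": [0,0,0],"turn": [0,0,0],"claw": 1}])

```text
time: 7.47
position: [0.481, 0.2259, 0.1987]
tool_rot: [-0.278, 3.122, 0.003]
ft_force: [0.7, 1.3, -1.6]
grip_width: 0.065
```

```bash
python3 - <<'E'
from h import *
st()
a=cams.get_image("side")["image"][100:290,160:400]
cv2.imwrite("pics/g2.png",cv2.resize(a[:,:,::-1],None,fx=2.5,fy=2.5,interpolation=cv2.INTER_CUBIC))
E
```

```text
t 7.47 p [0.481  0.2259 0.1987] F [ 0.7  1.3 -1.6] w 0.065
[[-0.984 -0.177  0.007]
 [-0.177  0.984  0.003]
 [-0.007  0.001 -1.   ]]
```

View pics/g2.png

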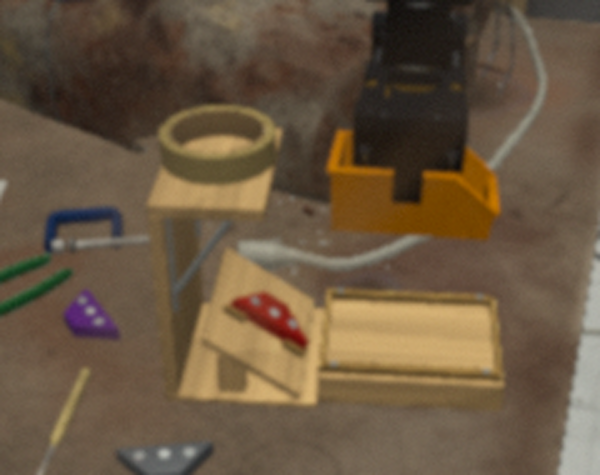

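The bin is lifted level and the deck is free. I swing it right and turn it.

>>> move_arm(deltas=[{"linear": [0.3,-0.6,0],"turn": [0,0,0],"claw": 1},{"linear": [0.3,-0.8,0],"turn": [0,0,0],"claw": 1},{"linear": [0.3,-0.9,0],"turn": [0,0,0],"claw": 1},{"linear": [0.3,-0.9,0],"turn": [0,0,0],"claw": 1},{"linear": [0.3,-0.9,0],"turn": [0,0,0],"claw": 1},{"linear": [0.3,-0.9,0],"turn": [0,0,0],"claw": 1},{"linear": [0.3,-0.9,0],"turn": [0,0,0],"claw": 1},{"linear": [0.2,-0.9,0],"turn": [0,0,0],"claw": 1},{"linear": [0.2,-0.9,0],"turn": [0,0,0],"claw": 1},{"linear": [0.2,-0.8,0],"turn": [0,0,0],"claw": 1},{"linear": [0.2,-0.8,0],"turn": [0,0,0],"claw": 1},{"linear": [0,-0.5,0],"turn": [0,0,0.3],"claw": 1},{"linear": [0,0,0],"turn": [0,0,0.7],"claw": 1},{"linear": [0,0,0],"turn": [0,0,1],"claw": 1},{"linear": [0,0,0],"turn": [0,0,1],"claw": 1},{"linear": [0,0,0],"turn": [0,0,1],"claw": 1},{"linear": [0,0,0],"turn": [0,0,1],"claw": 1},{"linear": [0,0,0],"turn": [0,0,1],"claw": 1},{"linear": [0,0,0],"turn": [0,0,1],"claw": 1},{"linear": [0,0,0],"turn": [0,0,1],"claw": 1}])

```text
time: 9.18
position: [0.4451, -0.0799, 0.1932]
tool_rot: [-0.601, -3.082, -0.001]
ft_force: [-0.3, 0.6, -0.9]
grip_width: 0.061
```

>>> move_arm(deltas=[{"linear": [0,0,0],"turn": [0,0,1],"claw": 1},{"linear": [0,0,0],"turn": [0,0,1],"claw": 1},{"linear": [0,0,0],"turn": [0,0,1],"claw": 1},{"linear": [0,0,0],"turn": [0,0,1],"claw": 1},{"linear": [0,0,0],"turn": [0,0,1],"claw": 1},{"linear": [0,0,0],"turn": [0,0,1],"claw": 1},{"linear": [0,0,0],"turn": [0,0,1],"claw": 1},{"linear": [0,0,0],"turn": [0,0,1],"claw": 1},{"linear": [0,0,0],"turn": [0,0,1],"claw": 1},{"linear": [0,0,0],"turn": [0,0,1],"claw": 1},{"linear": [0,0,0],"turn": [0,0,1],"claw": 1},{"linear": [0,0,0],"turn": [0,0,1],"claw": 1},{"linear": [0,0,0],"turn": [0,0,1],"claw": 1},{"linear": [0,0,0],"turn": [0,0,1],"claw": 1},{"linear": [0,0,0],"turn": [0,0,1],"claw": 1},{"linear": [0,0,0],"turn": [0,0,1],"claw": 1},{"linear": [0,0,0],"turn": [0,0,1],"claw": 1},{"linear": [0,0,0],"turn": [0,0,0],"claw": 1}])

```text
time: 10.68
position: [0.4451, -0.08, 0.1933]
tool_rot: [-2.219, -2.222, -0.0]
ft_force: [-0.2, 0.6, -1.1]
grip_width: 0.068
```

```bash
python3 - <<'E'
from h import *
goal([.445,-.085,.035],0)
a=cams.get_image("side")["image"][60:270,260:460]; b=cams.get_image("top")["image"][150:360,300:500]
f=lambda i:cv2.resize(i[:,:,::-1],(400,420),interpolation=cv2.INTER_CUBIC)
cv2.imwrite("pics/g3.png",np.hstack([f(a),f(b)]))
E
```

```text
t 10.68 p [ 0.4451 -0.08    0.1933] F [-0.2  0.6 -1.1] w 0.068
[[-0.001  1.    -0.001]
 [ 1.     0.001  0.001]
 [ 0.001 -0.001 -1.   ]]
j [ 0.88 -0.07 -0.72  1.93 -0.05  1.27  0.18]
shift units now-axes [-0.17  0.    5.28]  goal-axes [-0.17 -0.    5.28]  turn units [-0.01 -0.01  0.01]
```

View pics/g3.png

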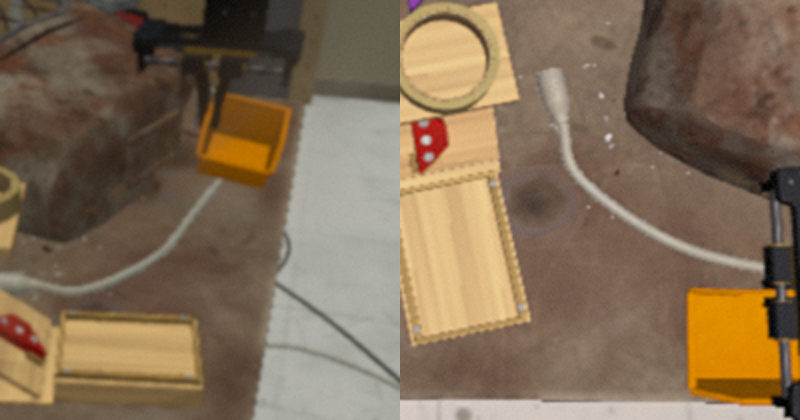

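The bin is held upright over free bench, front lip toward the rack. I lower it slowly and release.

>>> move_arm(deltas=[{"linear": [0,0,0.6],"turn": [0,0,0],"claw": 1},{"linear": [0,0,0.8],"turn": [0,0,0],"claw": 1},{"linear": [0,0,0.8],"turn": [0,0,0],"claw": 1},{"linear": [0,0,0.8],"turn": [0,0,0],"claw": 1},{"linear": [0,0,0.6],"turn": [0,0,0],"claw": 1},{"linear": [0,0,0.5],"turn": [0,0,0],"claw": 1},{"linear": [0,0,0.3],"turn": [0,0,0],"claw": 1},{"linear": [0,0,0.3],"turn": [0,0,0],"claw": 1},{"linear": [0,0,0.2],"turn": [0,0,0],"claw": 1},{"linear": [0,0,0.2],"turn": [0,0,0],"claw": 1},{"linear": [0,0,0.15],"turn": [0,0,0],"claw": 1},{"linear": [0,0,0],"turn": [0,0,0],"claw": 1},{"linear": [0,0,0],"turn": [0,0,0],"claw": 1}])

```text
time: 11.87
position: [0.4487, -0.081, 0.0386]
tool_rot: [2.215, 2.221, 0.006]
ft_force: [3.2, 0.7, 5.8]
grip_width: 0.071
```

>>> move_arm(deltas=[{"linear": [0,0,0],"turn": [0,0,0],"claw": 0.8},{"linear": [0,0,0],"turn": [0,0,0],"claw": 0.7},{"linear": [0,0,0],"turn": [0,0,0],"claw": 0.65},{"linear": [0,0,0],"turn": [0,0,0],"claw": 0.6},{"linear": [0,0,0],"turn": [0,0,0],"claw": 0.6},{"linear": [0,0,0],"turn": [0,0,0],"claw": 0.6},{"linear": [0,0,-0.4],"turn": [0,0,0],"claw": 0.6},{"linear": [0,0,-0.8],"turn": [0,0,0],"claw": 0.6},{"linear": [0,0,-1],"turn": [0,0,0],"claw": 0.6},{"linear": [0,0,-1],"turn": [0,0,0],"claw": 0.5},{"linear": [0,0,-1],"turn": [0,0,0],"claw": 0.4},{"linear": [0,0,-1],"turn": [0,0,0],"claw": 0.3},{"linear": [0,0,0],"turn": [0,0,0],"claw": 0.25}])

```text
time: 12.95
position: [0.4486, -0.0814, 0.1982]
tool_rot: [2.212, 2.218, 0.005]
ft_force: [0.9, 0.5, 0.1]
grip_width: 0.62
```

```bash
python3 - <<'E'
from h import *
st()
print(fitbin([.40,-.08,-1.571],0,("side",)))
# magnet red centroid consistency
rk=np.array([.5771,.2032,.2141]); print("cradle",place(rk,[[.029,0,.042]]))
E
```

```text
t 12.95 p [ 0.4486 -0.0814  0.1982] F [0.9 0.5 0.1] w 0.62
[[-0.003  1.     0.009]
 [ 1.     0.003 -0.004]
 [-0.004  0.009 -1.   ]]
(array([ 0.40431481, -0.07383957, -1.58493649]), np.float64(0.03809146703623045))
cradle [[0.60543787 0.20936157 0.042     ]]
```

The bin stands at (0.404, -0.074), yaw about -91°, and the fit is good. Next I move to the magnet pre-approach.

>>> move_arm(deltas=[{"linear": [0,0,-1],"turn": [0,0,0],"claw": 0.25},{"linear": [0.5,0,-1],"turn": [0,0,0],"claw": 0.25},{"linear": [1,0.2,0],"turn": [0,0,0],"claw": 0.25},{"linear": [1,0.2,0],"turn": [0,0,0],"claw": 0.25},{"linear": [1,0.2,0],"turn": [0,0,0],"claw": 0.25},{"linear": [1,0.2,0],"turn": [0,0,0],"claw": 0.25},{"linear": [1,0.2,0],"turn": [0,0,0],"claw": 0.25},{"linear": [1,0.2,0],"turn": [0,0,0],"claw": 0.25},{"linear": [1,0.2,0],"turn": [0,0,0],"claw": 0.25},{"linear": [1,0.2,0],"turn": [0,0,0],"claw": 0.25},{"linear": [0,0,0],"turn": [0,0,-1],"claw": 0.25},{"linear": [0,0,0],"turn": [0,0,-1],"claw": 0.25},{"linear": [0,0,0],"turn": [0,0,-1],"claw": 0.25},{"linear": [0,0,0],"turn": [0,0,-1],"claw": 0.25},{"linear": [0,0,0],"turn": [0,0,-1],"claw": 0.25},{"linear": [0,0,0],"turn": [0,0,-1],"claw": 0.25},{"linear": [0,0,0],"turn": [0,0,-1],"claw": 0.25},{"linear": [0,0,0],"turn": [0,0,-1],"claw": 0.25}])

```text
time: 14.5
position: [0.4918, 0.1741, 0.2511]
tool_rot: [-1.514, -2.751, 0.002]
ft_force: [-0.7, 0.0, -0.4]
grip_width: 0.75
```

>>> move_arm(deltas=[{"linear": [0,0,0],"turn": [0,0,-1],"claw": 0.25},{"linear": [0,0,0],"turn": [0,0,-1],"claw": 0.25},{"linear": [0,0,0],"turn": [0,0,-1],"claw": 0.25},{"linear": [0,0,0],"turn": [0,0,-1],"claw": 0.25},{"linear": [0,0,0],"turn": [0,0,-1],"claw": 0.25},{"linear": [0,0,0],"turn": [0,0,-1],"claw": 0.25},{"linear": [0,0,0],"turn": [0,0,-1],"claw": 0.25},{"linear": [0,0,0],"turn": [0,0,-1],"claw": 0.25},{"linear": [0,0,0],"turn": [0,0,-1],"claw": 0.25},{"linear": [0,0,0],"turn": [0,0,-1],"claw": 0.25},{"linear": [0,0,0],"turn": [0,0,-1],"claw": 0.25},{"linear": [0,0,0],"turn": [0,0,-1],"claw": 0.25},{"linear": [0,0,0],"turn": [0,0,-1],"claw": 0.25},{"linear": [0,0,0],"turn": [0,0,-1],"claw": 0.25},{"linear": [0,0,0],"turn": [0,0,-1],"claw": 0.25},{"linear": [0,0,0],"turn": [0,0,-1],"claw": 0.25},{"linear": [0,0,0],"turn": [0,0,-1],"claw": 0.25},{"linear": [0,0,0],"turn": [0,0,-0.6],"claw": 0.25}])

```text
time: 16.0
position: [0.4918, 0.174, 0.2511]
tool_rot: [0.349, -3.12, -0.0]
ft_force: [0.1, 0.1, -0.4]
grip_width: 0.75
```

>>> move_arm(deltas=[{"linear": [0,0,0],"turn": [0,-1,0],"claw": 0.25},{"linear": [0,0,0],"turn": [0,-1,0],"claw": 0.25},{"linear": [0,0,0],"turn": [0,-1,0],"claw": 0.25},{"linear": [0,0,0],"turn": [0,-1,0],"claw": 0.25},{"linear": [0,0,0],"turn": [0,-1,0],"claw": 0.25},{"linear": [0,0,0],"turn": [0,-1,0],"claw": 0.25},{"linear": [0,0,0],"turn": [0,-1,0],"claw": 0.25},{"linear": [0,0,0],"turn": [0,-1,0],"claw": 0.25},{"linear": [0,0,0],"turn": [0,-0.75,0],"claw": 0.25},{"linear": [0,0,0],"turn": [0,0,0],"claw": 0.25}])

```text
time: 16.83
position: [0.4879, 0.1737, 0.2575]
tool_rot: [-0.304, 2.707, 0.047]
ft_force: [-0.8, 1.6, 0.6]
grip_width: 0.754
```

```bash
cat >> h.py <<'E'
rk=np.array([.5771,.2032,.2141])
def rp(x,y,z): return place(rk,[[x/1000,y/1000,z/1000]])[0]
N=np.array([-np.sin(np.radians(35)),0,np.cos(np.radians(35))])
def slope(h,a=0,y=0): # mm off slope, mm up along slope
    v=np.array([29,y,42])+h*N+a*np.array([N[2],0,-N[0]]); return rp(*v)
E
python3 - <<'E'
from h import *
print(slope(150)); goal(slope(120),102.27,-35)
print("final"); print(slope(3))
# magnet check in side view
t=cams.get_image("side"); h=cv2.cvtColor(t["image"],cv2.COLOR_RGB2HSV)
m=(((h[...,0]<7)|(h[...,0]>172))&(h[...,1]>140)&(h[...,2]>70)).astype(np.uint8); m[:,:245]=0; m[:,295:]=0; m[:205]=0; m[250:]=0
k,l,a,c=cv2.connectedComponentsWithStats(m); i=1+np.argmax(a[1:,4]); q=cv2.findNonZero(m); print("obs bbox",cv2.boundingRect(cv2.convexHull(q)),[x.tolist() for x in a[1:]])
# magnet model: local (mx along rack -y, my up slope)
P=np.array([slope(hh+0,my,-mx) for hh in(0,14) for mx,my in((-17.5,39.5),(-17.5,-39.5),(17.5,-11.5),(17.5,11.5))])
u=proj(t,P); print("pred",u.min(0),u.max(0))
im=t["image"][:,:,::-1].copy()[150:290,200:340]; im=cv2.resize(im,None,fx=4,fy=4,interpolation=cv2.INTER_CUBIC); 
cv2.polylines(im,[((u[4:]-[200,150]+.5)*4).astype(int)],True,(0,255,0),1); cv2.imwrite("pics/m1.png",im)
E
```

```text
[0.52136579 0.19108157 0.16487281]
t 16.83 p [0.4879 0.1737 0.2575] F [-0.8  1.6  0.6] w 0.754
[[-0.89  -0.219  0.399]
 [-0.205  0.976  0.078]
 [-0.406 -0.012 -0.914]]
j [ 0.06 -0.3  -0.43  2.05 -0.06  0.95  1.44]
shift units now-axes [-0.05  0.36  4.29]  goal-axes [0.78 0.33 4.22]  turn units [-0.1  -2.76  0.17]
final
[0.60375643 0.20899597 0.04445746]
obs bbox (254, 218, 28, 20) [[254, 218, 28, 20, 217]]
pred [250.15906291 215.75064404] [283.38528102 240.36366673]
```

View pics/m1.png

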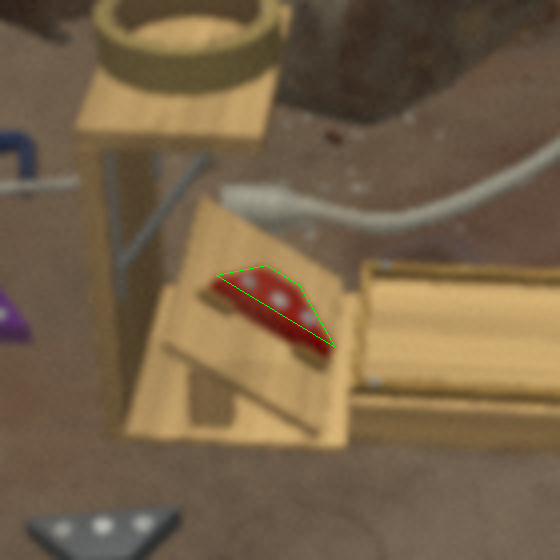

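The predicted magnet outline sits on the real one, within about 2 mm. The tilt stopped at 24° because joint 2 is at its limit here. I move forward first and then finish the tilt.

>>> move_arm(deltas=[{"linear": [0,0.1,0.9],"turn": [0,0,0],"claw": 0.25},{"linear": [0,0.1,0.9],"turn": [0,0,0],"claw": 0.25},{"linear": [0,0.1,0.9],"turn": [0,0,0],"claw": 0.25},{"linear": [0,0.06,0.8],"turn": [0,0,0],"claw": 0.25},{"linear": [0,0,0.8],"turn": [-0.1,-0.7,0.17],"claw": 0.25},{"linear": [0,0,0],"turn": [0,-1,0],"claw": 0.25},{"linear": [0,0,0],"turn": [0,-1,0],"claw": 0.25},{"linear": [0,0,0],"turn": [0,0,0],"claw": 0.25},{"linear": [0,0,0],"turn": [0,0,0],"claw": 0.25}])

```text
time: 17.63
position: [0.5395, 0.1886, 0.1404]
tool_rot: [-0.258, 2.524, 0.076]
ft_force: [0.6, -0.4, 0.1]
grip_width: 0.751
```

```bash
python3 - <<'E'
from h import *
goal(slope(3),102.27,-35)
E
```

```text
t 17.63 p [0.5395 0.1886 0.1404] F [ 0.6 -0.4  0.1] w 0.751
[[-0.805 -0.201  0.559]
 [-0.167  0.98   0.112]
 [-0.57  -0.003 -0.822]]
j [ 0.12 -0.16 -0.56  2.26  0.15  0.43  1.19]
shift units now-axes [-0.02  0.25  3.9 ]  goal-axes [0.   0.21 3.9 ]  turn units [-0.13 -0.07 -0.11]
```

>>> move_arm(deltas=[{"linear": [0,0.12,0.8],"turn": [-0.13,-0.07,-0.11],"claw": 0.25},{"linear": [0,0.1,0.8],"turn": [0,0,0],"claw": 0.25},{"linear": [0,0,0.8],"turn": [0,0,0],"claw": 0.25},{"linear": [0,0,0.6],"turn": [0,0,0],"claw": 0.25},{"linear": [0,0,0.4],"turn": [0,0,0],"claw": 0.25},{"linear": [0,0,0.3],"turn": [0,0,0],"claw": 0.25},{"linear": [0,0,0.2],"turn": [0,0,0],"claw": 0.25},{"linear": [0,0,0],"turn": [0,0,0],"claw": 0.25},{"linear": [0,0,0],"turn": [0,0,0],"claw": 0.25},{"linear": [0,0,0],"turn": [0,0,0],"claw": 0.25}])

```text
time: 18.47
position: [0.6054, 0.2111, 0.0471]
tool_rot: [-0.271, 2.514, 0.088]
ft_force: [-0.2, 0.6, -0.2]
grip_width: 0.749
```

```bash
python3 - <<'E'
from h import *
goal(slope(3),102.27,-35)
im=cams.get_image("side")["image"][:,:,::-1][120:290,200:370]; cv2.imwrite("pics/m2.png",cv2.resize(im,None,fx=3.5,fy=3.5,interpolation=cv2.INTER_CUBIC))
E
```

```text
t 18.47 p [0.6054 0.2111 0.0471] F [-0.2  0.6 -0.2] w 0.749
[[-0.798 -0.214  0.564]
 [-0.174  0.977  0.124]
 [-0.577  0.001 -0.817]]
j [ 0.08  0.19 -0.56  2.2   0.92  0.29  0.52]
shift units now-axes [ 0.11 -0.06  0.03]  goal-axes [ 0.11 -0.06  0.03]  turn units [0.02 0.06 0.01]
```

View pics/m2.png

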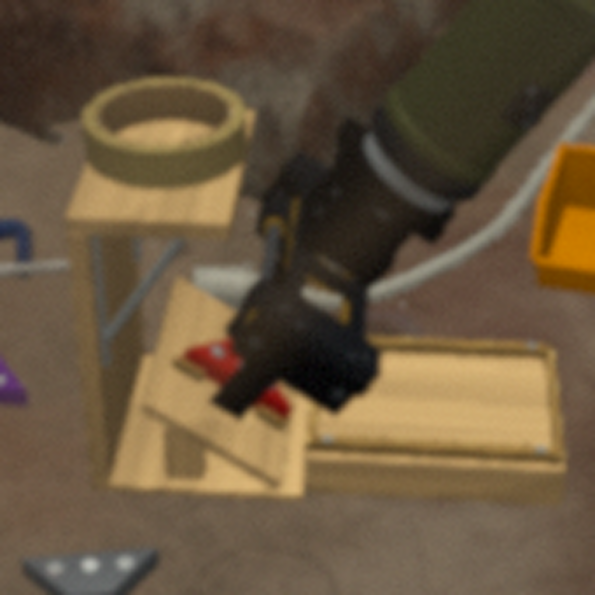

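The left finger sits at the middle of the magnet between the two stops, clear of the shelf. I make a small correction, close, lift out along the normal and hold.

>>> move_arm(deltas=[{"linear": [0.1,0,0],"turn": [0,0,0],"claw": 0.4},{"linear": [0,0,0],"turn": [0,0,0],"claw": 1},{"linear": [0,0,0],"turn": [0,0,0],"claw": 1},{"linear": [0,0,0],"turn": [0,0,0],"claw": 1},{"linear": [0,0,0],"turn": [0,0,0],"claw": 1},{"linear": [0,0,0],"turn": [0,0,0],"claw": 1},{"linear": [0,0,0],"turn": [0,0,0],"claw": 1},{"linear": [0,0,0],"turn": [0,0,0],"claw": 1},{"linear": [0,0,0],"turn": [0,0,0],"claw": 1}], grip_force=30)

```text
time: 19.27
position: [0.6022, 0.2085, 0.0444]
tool_rot: [-0.27, 2.516, 0.083]
ft_force: [-1.1, -5.1, 3.0]
grip_width: 0.396
```

```bash
python3 - <<'E'
from h import *
goal(slope(3),102.27,-35)
E
```

```text
t 19.27 p [0.6022 0.2085 0.0444] F [-1.1 -5.1  3. ] w 0.396
[[-0.799 -0.212  0.563]
 [-0.174  0.977  0.121]
 [-0.576 -0.002 -0.818]]
j [ 0.07  0.18 -0.55  2.2   0.93  0.28  0.5 ]
shift units now-axes [-0.05  0.01  0.03]  goal-axes [-0.05  0.01  0.03]  turn units [-0.02  0.04  0.01]
```

Opening is 34.5 mm, so the magnet is gripped. I retract along the normal, shift left, then level the tool.

>>> move_arm(deltas=[{"linear": [0,0,-0.3],"turn": [0,0,0],"claw": 1},{"linear": [0,0,-0.5],"turn": [0,0,0],"claw": 1},{"linear": [0,0,-0.8],"turn": [0,0,0],"claw": 1},{"linear": [0,0,-0.9],"turn": [0,0,0],"claw": 1},{"linear": [0,0,-0.9],"turn": [0,0,0],"claw": 1},{"linear": [0,0,-0.8],"turn": [0,0,0],"claw": 1},{"linear": [-0.1,0.5,-0.1],"turn": [0,0,0],"claw": 1},{"linear": [-0.1,0.8,-0.1],"turn": [0,0,0],"claw": 1},{"linear": [-0.1,0.9,-0.1],"turn": [0,0,0],"claw": 1},{"linear": [-0.1,1,-0.1],"turn": [0,0,0],"claw": 1},{"linear": [-0.1,1,-0.1],"turn": [0,0,0],"claw": 1},{"linear": [-0.1,1,-0.1],"turn": [0,0,0],"claw": 1},{"linear": [-0.1,1,-0.1],"turn": [0,0,0],"claw": 1},{"linear": [0,0.9,0],"turn": [0,0,0],"claw": 1},{"linear": [0,0.6,0],"turn": [0,0,0],"claw": 1}])

```text
time: 20.52
position: [0.4888, 0.4256, 0.1717]
tool_rot: [-0.275, 2.515, 0.091]
ft_force: [-0.4, -0.1, -3.0]
grip_width: 0.397
```

>>> move_arm(deltas=[{"linear": [0,0,0],"turn": [0,0.7,0],"claw": 1},{"linear": [0,0,0],"turn": [0,1,0],"claw": 1},{"linear": [0,0,0],"turn": [0,1,0],"claw": 1},{"linear": [0,0,0],"turn": [0,1,0],"claw": 1},{"linear": [0,0,0],"turn": [0,1,0],"claw": 1},{"linear": [0,0,0],"turn": [0,1,0],"claw": 1},{"linear": [0,0,0],"turn": [0,1,0],"claw": 1},{"linear": [0,0,0],"turn": [0,1,0],"claw": 1},{"linear": [0,0,0],"turn": [0,1,0],"claw": 1},{"linear": [0,0,0],"turn": [0,0,0.7],"claw": 1},{"linear": [0,0,0],"turn": [0,0,0.7],"claw": 1},{"linear": [0,0,0],"turn": [0,0,0],"claw": 1},{"linear": [0,0,0],"turn": [0,0,0],"claw": 1}])

```text
time: 21.6
position: [0.4899, 0.4223, 0.1708]
tool_rot: [-0.188, 3.13, 0.001]
ft_force: [-0.8, -0.5, -1.7]
grip_width: 0.394
```

```bash
python3 - <<'E'
from h import *
goal([.4866,.4206,.05],96.75)
a=cams.get_image("side")["image"][190:370,170:350]; b=cams.get_image("top")["image"][180:340,110:270]
f=lambda i:cv2.resize(i[:,:,::-1],(400,400),interpolation=cv2.INTER_CUBIC)
cv2.imwrite("pics/m3.png",np.hstack([f(a),f(b)]))
E
```

```text
t 21.6 p [0.4899 0.4223 0.1708] F [-0.8 -0.5 -1.7] w 0.394
[[-0.993 -0.12   0.006]
 [-0.12   0.993  0.001]
 [-0.006  0.    -1.   ]]
j [ 0.04  0.58 -1.12  1.51  0.53  1.38  0.58]
shift units now-axes [ 0.14 -0.04  4.02]  goal-axes [ 0.11 -0.04  4.03]  turn units [0.01 0.08 0.03]
```

View pics/m3.png

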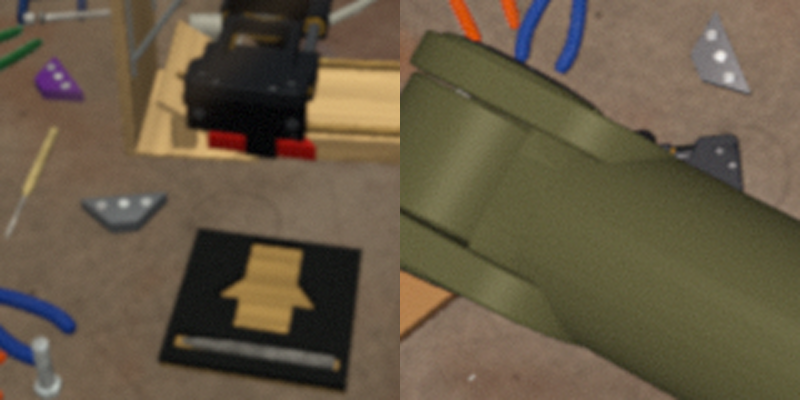

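The magnet is held level with its long edge toward +y (camera side), matching the pocket. I lower it to just above the insert, then compare magnet and tray in the side camera.

>>> move_arm(deltas=[{"linear": [0.11,-0.04,0.8],"turn": [0,0.08,0],"claw": 1},{"linear": [0,0,0.9],"turn": [0,0,0],"claw": 1},{"linear": [0,0,0.9],"turn": [0,0,0],"claw": 1},{"linear": [0,0,0.8],"turn": [0,0,0],"claw": 1},{"linear": [0,0,0.6],"turn": [0,0,0],"claw": 1},{"linear": [0,0,0.3],"turn": [0,0,0],"claw": 1},{"linear": [0,0,0],"turn": [0,0,0],"claw": 1},{"linear": [0,0,0],"turn": [0,0,0],"claw": 1},{"linear": [0,0,0],"turn": [0,0,0],"claw": 1}])

```text
time: 22.45
position: [0.488, 0.4216, 0.044]
tool_rot: [-0.186, 3.133, 0.004]
ft_force: [1.3, 0.6, -1.8]
grip_width: 0.398
```

```bash
python3 - <<'E'
from h import *
from scipy.optimize import minimize
goal([.4866,.4206,.034],96.75)
s=cams.get_image("side"); t0=(cv2.imread("pics/top0.png"),cv2.imread("pics/side0.png"))
tr=np.array([.4845,.4385,.118])
box=np.array([[x,y,z] for x in(-72,72) for y in(-70,70) for z in(0,12)])/1000.
for nm,im in zip(("top","side"),t0):
    d=cams.get_image(nm); im=cv2.resize(im,(560,420),interpolation=cv2.INTER_AREA)
    g=im.max(2); m=(g<55).astype(np.uint8); roi=np.zeros_like(m); c=proj(d,place(tr,box)); lo=c.min(0).astype(int)-5; hi=c.max(0).astype(int)+6
    roi[lo[1]:hi[1],lo[0]:hi[0]]=1; m&=roi; k,l,a,_=cv2.connectedComponentsWithStats(m); m=(l==1+np.argmax(a[1:,4])).astype(np.uint8)
    q=np.zeros_like(m); cv2.fillConvexPoly(q,cv2.convexHull(cv2.findNonZero(m)),1); H=cv2.resize(q,None,fx=4,fy=4,interpolation=0)
    def cost(p):
        u=(proj(d,place(p,box))+.5)*4; z=np.zeros_like(H); cv2.fillConvexPoly(z,cv2.convexHull(u.astype(np.float32)).round().astype(int),1); return 1-(z&H).sum()/(z|H).sum()
    r=minimize(cost,tr,method="Nelder-Mead",options=dict(initial_simplex=tr+np.array([[0,0,0],[.006,0,0],[0,.006,0],[0,0,.05]]),xatol=1e-4,fatol=1e-4)); print(nm,"tray",r.x.round(4),round(r.fun,3),"pocket",place(r.x,[[0,-.018,.004]])[0].round(4))
h=cv2.cvtColor(s["image"],cv2.COLOR_RGB2HSV); m=(((h[...,0]<7)|(h[...,0]>172))&(h[...,1]>120)&(h[...,2]>50)).astype(np.uint8); m[:200]=0; m[:,:200]=0; m[380:]=0;m[:,400:]=0
k,l,a,c=cv2.connectedComponentsWithStats(m); print([x.tolist() for x in a[1:] if x[4]>10])
# predicted magnet from TCP
S=ctrl.get_state(); p=np.array(S["position"]); yw=np.radians(96.75-90)
mag=np.array([[my,-mx,z] for z in(0,.014) for mx,my in((-.0175,.0395),(-.0175,-.0395),(.0175,-.0115),(.0175,.0115))])
u=proj(s,place([p[0],p[1],yw],mag+[0,0,p[2]-.004])); print("pred long bottom L,R / top L,R",u[0].round(1),u[1].round(1),u[4].round(1),u[5].round(1))
x0,y0=200,230; im=cv2.resize(s["image"][y0:y0+130,x0:x0+150][:,:,::-1],None,fx=5,fy=4.6 and 5,interpolation=cv2.INTER_CUBIC)[:600]
f=lambda q:((q-[x0,y0]+.5)*5).astype(int)
cv2.polylines(im,[f(u[:2])],False,(0,255,0),1)
for trr in (r.x,): cv2.polylines(im,[f(proj(s,place(trr,np.array([[-42,2,12],[42,2,12]])/1000.)))],False,(255,255,0),1); cv2.polylines(im,[f(proj(s,place(trr,box[1::2][[0,1,3,2]])))],True,(255,0,255),1)
cv2.imwrite("pics/m4.png",im)
E
```

```text
t 22.45 p [0.488  0.4216 0.044 ] F [ 1.3  0.6 -1.8] w 0.398
[[-0.993 -0.118  0.003]
 [-0.118  0.993  0.002]
 [-0.003  0.002 -1.   ]]
j [-0.    0.69 -1.03  1.63  0.63  1.19  0.51]
shift units now-axes [ 0.05 -0.03  0.33]  goal-axes [ 0.05 -0.03  0.33]  turn units [0.03 0.04 0.01]
top tray [0.4844 0.4386 0.1239] 0.033 pocket [0.4866 0.4208 0.004 ]
side tray [0.4852 0.4369 0.118 ] 0.025 pocket [0.4873 0.4191 0.004 ]
[[306, 308, 6, 10, 51]]
pred long bottom L,R / top L,R [266.7 310.5] [310.9 316.7] [266.5 305. ] [311.2 311.1]
```

View pics/m4.png

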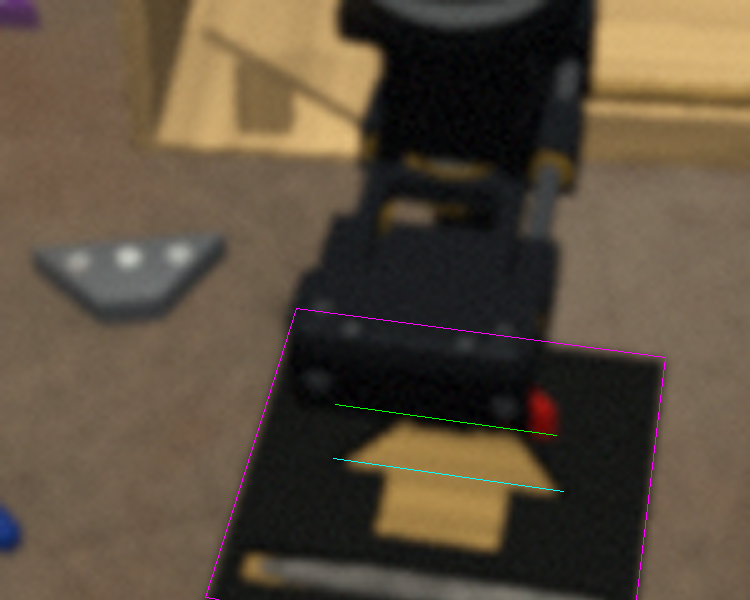

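The visible corner of the magnet (557, 437) matches the prediction (556, 435). The tray outline fits in both views, so the pocket is at (0.4867, 0.4203). I centre and descend.

>>> move_arm(deltas=[{"linear": [0.04,-0.04,0.4],"turn": [0.02,0.04,0],"claw": 1},{"linear": [0,0,0.4],"turn": [0,0,0],"claw": 1},{"linear": [0,0,0],"turn": [0,0,0],"claw": 1},{"linear": [0,0,0],"turn": [0,0,0],"claw": 1},{"linear": [0,0,0],"turn": [0,0,0],"claw": 1},{"linear": [0,0,0],"turn": [0,0,0],"claw": 1}])

```text
time: 23.1
position: [0.4863, 0.4196, 0.0185]
tool_rot: [0.185, -3.135, 0.001]
ft_force: [0.3, -0.7, -2.4]
grip_width: 0.395
```

```bash
python3 - <<'E'
from h import *
goal([.4866,.4203,.0085],96.8)
E
```

```text
t 23.1 p [0.4863 0.4196 0.0185] F [ 0.3 -0.7 -2.4] w 0.395
[[-0.993 -0.118 -0.002]
 [-0.118  0.993 -0.001]
 [ 0.002 -0.    -1.   ]]
j [-0.02  0.72 -1.01  1.65  0.66  1.15  0.49]
shift units now-axes [-0.01  0.02  0.33]  goal-axes [-0.01  0.02  0.33]  turn units [-0.01 -0.02 -0.01]
```

>>> move_arm(deltas=[{"linear": [-0.01,0.02,0.1],"turn": [0,0,0],"claw": 1},{"linear": [0,0,0.1],"turn": [0,0,0],"claw": 1},{"linear": [0,0,0.1],"turn": [0,0,0],"claw": 1},{"linear": [0,0,0.03],"turn": [0,0,0],"claw": 1},{"linear": [0,0,0],"turn": [0,0,0],"claw": 1},{"linear": [0,0,0],"turn": [0,0,0],"claw": 1},{"linear": [0,0,0],"turn": [0,0,0],"claw": 1},{"linear": [0,0,0],"turn": [0,0,0],"claw": 1}])

```text
time: 23.77
position: [0.4866, 0.4199, 0.0086]
tool_rot: [0.185, -3.135, 0.002]
ft_force: [-1.0, -1.0, 1.8]
grip_width: 0.391
```

It reached depth with little force. I release with a small opening and rise.

>>> move_arm(deltas=[{"linear": [0,0,0],"turn": [0,0,0],"claw": 0.5},{"linear": [0,0,0],"turn": [0,0,0],"claw": 0.45},{"linear": [0,0,0],"turn": [0,0,0],"claw": 0.45},{"linear": [0,0,0],"turn": [0,0,0],"claw": 0.45},{"linear": [0,0,0],"turn": [0,0,0],"claw": 0.45},{"linear": [0,0,-0.3],"turn": [0,0,0],"claw": 0.45},{"linear": [0,0,-0.6],"turn": [0,0,0],"claw": 0.45},{"linear": [0,0,-1],"turn": [0,0,0],"claw": 0.45},{"linear": [0,0,-1],"turn": [0,0,0],"claw": 0.45},{"linear": [0,0,-1],"turn": [0,0,0],"claw": 0.45},{"linear": [0,0,-1],"turn": [0,0,0],"claw": 0.45},{"linear": [0,0,-1],"turn": [0,0,0],"claw": 0.45},{"linear": [0,0,-1],"turn": [0,0,0],"claw": 0.45},{"linear": [0,-1,0],"turn": [0,0,0],"claw": 0.45},{"linear": [0,-1,0],"turn": [0,0,0],"claw": 0.45},{"linear": [0,-1,0],"turn": [0,0,0],"claw": 0.45},{"linear": [0,-1,0],"turn": [0,0,0],"claw": 0.45},{"linear": [0,0,0],"turn": [0,0,0],"claw": 0.4}])

```text
time: 25.27
position: [0.5042, 0.2934, 0.2155]
tool_rot: [0.17, -3.136, 0.011]
ft_force: [0.9, -1.3, 0.2]
grip_width: 0.574
```

```bash
python3 - <<'E'
from h import *
goal([.46,.05,.2],100)
s=cams.get_image("side"); x0,y0=200,265
im=cv2.resize(s["image"][y0:y0+110,x0:x0+150][:,:,::-1],None,fx=5,fy=5,interpolation=cv2.INTER_CUBIC)
tr=[.4848,.438,.119]; mag=np.array([[my,-mx-.018,z] for z in(.004,.018) for mx,my in((-.0175,.0395),(-.0175,-.0395),(.0175,-.0115),(.0175,.0115))])
u=proj(s,place(tr,mag)); cv2.polylines(im,[((u[4:]-[x0,y0]+.5)*5).astype(int)],True,(0,255,0),1)
cv2.imwrite("pics/m5.png",im)
E
```

```text
t 25.27 p [0.5042 0.2934 0.2155] F [ 0.9 -1.3  0.2] w 0.574
[[-0.994 -0.108 -0.   ]
 [-0.108  0.994 -0.007]
 [ 0.001 -0.007 -1.   ]]
j [ 0.38  0.43 -1.22  1.6   0.41  1.41  0.8 ]
shift units now-axes [ 2.34 -7.9   0.57]  goal-axes [ 2.86 -7.73  0.52]  turn units [-0.09 -0.02 -0.94]
```

View pics/m5.png

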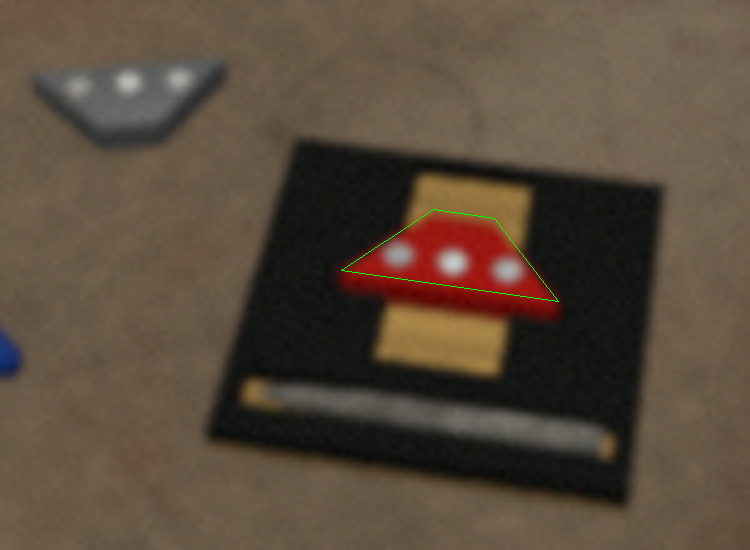

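The magnet's top outline lies on the prediction (corners 342, 270 and 558, 300). It is level in the pocket with its long edge on the +y side, and the punch is undisturbed. Now I refit the bin on the bench and go back to it.

```bash
python3 - <<'E'
from h import *
for n in (("top",),("side",)):
    p,f=fitbin([.4043,-.0738,-1.585],0,n); w=place(p,[[.005,.045,.056]])[0]; print(n,p.round(4),round(f,3),"wall",w.round(4),"yaw",np.degrees(p[2])+90)
goal([w[0],w[1],.2],np.degrees(p[2])+90)
E
```

```text
('top',) [ 0.4057 -0.0759 -1.5903] 0.29 wall [ 0.4506 -0.0818  0.056 ] yaw -1.1152470435223165
('side',) [ 0.4044 -0.0739 -1.5835] 0.039 wall [ 0.4493 -0.0794  0.056 ] yaw -0.7301570479741031
t 25.42 p [0.501  0.301  0.2162] F [-0.1  0.7 -0.3] w 0.59
[[-0.993 -0.117 -0.001]
 [-0.117  0.993 -0.001]
 [ 0.001 -0.    -1.   ]]
j [ 0.37  0.43 -1.22  1.6   0.41  1.4   0.8 ]
shift units now-axes [  3.19 -12.39   0.55]  goal-axes [-12.7   -1.56   0.54]  turn units [-2.000e-02 -1.000e-02  2.436e+01]
```

>>> move_arm(deltas=[{"linear": [0.2,-0.7,0],"turn": [0,0,0],"claw": 0.35},{"linear": [0.2,-1,0],"turn": [0,0,0],"claw": 0.35},{"linear": [0.2,-1,0],"turn": [0,0,0],"claw": 0.35},{"linear": [0.2,-1,0],"turn": [0,0,0],"claw": 0.35},{"linear": [0.2,-1,0],"turn": [0,0,0],"claw": 0.35},{"linear": [0.2,-1,0],"turn": [0,0,0],"claw": 0.35},{"linear": [0.2,-1,0],"turn": [0,0,0],"claw": 0.35},{"linear": [0.2,-1,0],"turn": [0,0,0],"claw": 0.35},{"linear": [0.2,-1,0],"turn": [0,0,0],"claw": 0.35},{"linear": [0,-1,0],"turn": [0,0,0],"claw": 0.35},{"linear": [0,-1,0],"turn": [0,0,0],"claw": 0.35},{"linear": [0,-0.7,0],"turn": [0,0,0],"claw": 0.35},{"linear": [0,0,0],"turn": [0,0,1],"claw": 0.35},{"linear": [0,0,0],"turn": [0,0,1],"claw": 0.35},{"linear": [0,0,0],"turn": [0,0,1],"claw": 0.35},{"linear": [0,0,0],"turn": [0,0,1],"claw": 0.35},{"linear": [0,0,0],"turn": [0,0,1],"claw": 0.35},{"linear": [0,0,0],"turn": [0,0,1],"claw": 0.35},{"linear": [0,0,0],"turn": [0,0,1],"claw": 0.35},{"linear": [0,0,0],"turn": [0,0,1],"claw": 0.35}])

```text
time: 27.08
position: [0.4881, -0.0426, 0.2161]
tool_rot: [-0.685, -3.065, 0.0]
ft_force: [0.5, 1.2, -0.6]
grip_width: 0.647
```

>>> move_arm(deltas=[{"linear": [0,0,0],"turn": [0,0,1],"claw": 0.35},{"linear": [0,0,0],"turn": [0,0,1],"claw": 0.35},{"linear": [0,0,0],"turn": [0,0,1],"claw": 0.35},{"linear": [0,0,0],"turn": [0,0,1],"claw": 0.35},{"linear": [0,0,0],"turn": [0,0,1],"claw": 0.35},{"linear": [0,0,0],"turn": [0,0,1],"claw": 0.35},{"linear": [0,0,0],"turn": [0,0,1],"claw": 0.35},{"linear": [0,0,0],"turn": [0,0,1],"claw": 0.35},{"linear": [0,0,0],"turn": [0,0,1],"claw": 0.35},{"linear": [0,0,0],"turn": [0,0,1],"claw": 0.35},{"linear": [0,0,0],"turn": [0,0,1],"claw": 0.35},{"linear": [0,0,0],"turn": [0,0,1],"claw": 0.35},{"linear": [0,0,0],"turn": [0,0,1],"claw": 0.35},{"linear": [0,0,0],"turn": [0,0,1],"claw": 0.35},{"linear": [0,0,0],"turn": [0,0,1],"claw": 0.35},{"linear": [0,0,0],"turn": [0,0,1],"claw": 0.35},{"linear": [0,0,0],"turn": [0,0,0],"claw": 0.35}])

```text
time: 28.5
position: [0.4881, -0.0428, 0.2161]
tool_rot: [-2.203, -2.238, 0.002]
ft_force: [0.1, -0.0, 0.6]
grip_width: 0.648
```

```bash
python3 - <<'E'
from h import *
goal([.449,-.08,.035],-.8)
E
```

```text
t 28.5 p [ 0.4881 -0.0428  0.2161] F [ 0.1 -0.   0.6] w 0.648
[[-0.015  1.    -0.001]
 [ 1.     0.015  0.   ]
 [ 0.    -0.001 -1.   ]]
j [ 1.17  0.04 -1.14  1.81  0.04  1.31  0.03]
shift units now-axes [-1.22 -1.31  6.04]  goal-axes [-1.26 -1.29  6.04]  turn units [-0.02 -0.    0.42]
```

>>> move_arm(deltas=[{"linear": [-0.6,-0.7,0],"turn": [0,0,0.4],"claw": 0.4},{"linear": [-0.65,-0.6,0],"turn": [0,0,0],"claw": 0.4},{"linear": [0,0,0.8],"turn": [0,0,0],"claw": 0.4},{"linear": [0,0,1],"turn": [0,0,0],"claw": 0.4},{"linear": [0,0,1],"turn": [0,0,0],"claw": 0.4},{"linear": [0,0,1],"turn": [0,0,0],"claw": 0.4},{"linear": [0,0,1],"turn": [0,0,0],"claw": 0.4},{"linear": [0,0,0.7],"turn": [0,0,0],"claw": 0.4},{"linear": [0,0,0.54],"turn": [0,0,0],"claw": 0.4},{"linear": [0,0,0],"turn": [0,0,0],"claw": 0.4},{"linear": [0,0,0],"turn": [0,0,0],"claw": 0.4},{"linear": [0,0,0],"turn": [0,0,0],"claw": 0.4}])

```text
time: 29.5
position: [0.4495, -0.082, 0.0359]
tool_rot: [2.235, 2.207, -0.001]
ft_force: [0.2, -0.6, 0.3]
grip_width: 0.599
```

```bash
python3 - <<'E'
from h import *
goal([.449,-.08,.035],-.8)
E
```

```text
t 29.5 p [ 0.4495 -0.082   0.0359] F [ 0.2 -0.6  0.3] w 0.599
[[ 0.012  1.    -0.   ]
 [ 1.    -0.012 -0.001]
 [-0.001 -0.    -1.   ]]
j [ 1.13  0.24 -1.08  2.09  0.26  0.95 -0.1 ]
shift units now-axes [ 0.07 -0.02  0.03]  goal-axes [ 0.07 -0.02  0.03]  turn units [-0.    0.01  0.02]
```

>>> move_arm(deltas=[{"linear": [0,0,0],"turn": [0,0,0],"claw": 1},{"linear": [0,0,0],"turn": [0,0,0],"claw": 1},{"linear": [0,0,0],"turn": [0,0,0],"claw": 1},{"linear": [0,0,0],"turn": [0,0,0],"claw": 1},{"linear": [0,0,0],"turn": [0,0,0],"claw": 1},{"linear": [0,0,0],"turn": [0,0,0],"claw": 1},{"linear": [0,0,0],"turn": [0,0,0],"claw": 1},{"linear": [0,0,0],"turn": [0,0,0],"claw": 1},{"linear": [0,0,0],"turn": [0,0,0],"claw": 1},{"linear": [0,0,0],"turn": [0,0,0],"claw": 1},{"linear": [0,0,0],"turn": [0,0,0],"claw": 1},{"linear": [0,0,0],"turn": [0,0,0],"claw": 1}], grip_force=20)

```text
time: 30.5
position: [0.4484, -0.0828, 0.035]
tool_rot: [-2.237, -2.205, 0.003]
ft_force: [-0.2, 0.3, 2.8]
grip_width: 0.085
```

```bash
python3 - <<'E'
from h import *
s,A=st(); g=np.array(s["position"])
# desired: bin at rack (-101,0), yaw rack; grip point local from the same relation as now
for n in (("side",),):
    p,f=fitbin([.4044,-.0739,-1.5835],0,n); print(p.round(4),round(f,3))
b=np.array([.4044,-.0739,-1.5835]); c,s_=np.cos(b[2]),np.sin(b[2]); d=g[:2]-b[:2]; loc=np.array([c*d[0]+s_*d[1],-s_*d[0]+c*d[1],0]); print("grip local",loc)
tgt=rp(-101,0,30); w=place([tgt[0],tgt[1],rk[2]],[loc])[0]; ty=np.degrees(np.arctan2(A[1,1],A[0,1]))-np.degrees(b[2])+np.degrees(rk[2]); print("TCP target",w[:2],"z",g[2]+.03,"tool y yaw",ty)
E
```

```text
t 30.5 p [ 0.4484 -0.0828  0.035 ] F [-0.2  0.3  2.8] w 0.085
[[ 0.015  1.    -0.002]
 [ 1.    -0.015 -0.001]
 [-0.001 -0.002 -1.   ]]
[ 0.4035 -0.074  -1.5916] 0.054
grip local [0.00837217 0.04413048 0.        ]
TCP target [0.47721073 0.22664244] z 0.06502683156032113 tool y yaw 102.15918881004602
```

>>> move_arm(deltas=[{"linear": [0,0,-0.3],"turn": [0,0,0],"claw": 1},{"linear": [0,0,-0.5],"turn": [0,0,0],"claw": 1},{"linear": [0,0,-0.8],"turn": [0,0,0],"claw": 1},{"linear": [0,0,-0.9],"turn": [0,0,0],"claw": 1},{"linear": [0,0,-0.9],"turn": [0,0,0],"claw": 1},{"linear": [0,0,-0.9],"turn": [0,0,0],"claw": 1},{"linear": [0,0,-0.7],"turn": [0,0,0],"claw": 1},{"linear": [0,0,-0.3],"turn": [0,0,-0.5],"claw": 1},{"linear": [0,0,0],"turn": [0,0,-1],"claw": 1},{"linear": [0,0,0],"turn": [0,0,-1],"claw": 1},{"linear": [0,0,0],"turn": [0,0,-1],"claw": 1},{"linear": [0,0,0],"turn": [0,0,-1],"claw": 1},{"linear": [0,0,0],"turn": [0,0,-1],"claw": 1},{"linear": [0,0,0],"turn": [0,0,-1],"claw": 1},{"linear": [0,0,0],"turn": [0,0,-1],"claw": 1},{"linear": [0,0,0],"turn": [0,0,-1],"claw": 1},{"linear": [0,0,0],"turn": [0,0,-1],"claw": 1},{"linear": [0,0,0],"turn": [0,0,-1],"claw": 1}])

```text
time: 32.05
position: [0.4484, -0.0821, 0.1938]
tool_rot: [-1.292, -2.862, 0.002]
ft_force: [-0.6, -0.7, -1.3]
grip_width: 0.063
```

>>> move_arm(deltas=[{"linear": [0,0,0],"turn": [0,0,-1],"claw": 1},{"linear": [0,0,0],"turn": [0,0,-1],"claw": 1},{"linear": [0,0,0],"turn": [0,0,-1],"claw": 1},{"linear": [0,0,0],"turn": [0,0,-1],"claw": 1},{"linear": [0,0,0],"turn": [0,0,-1],"claw": 1},{"linear": [0,0,0],"turn": [0,0,-1],"claw": 1},{"linear": [0,0,0],"turn": [0,0,-1],"claw": 1},{"linear": [0,0,0],"turn": [0,0,-1],"claw": 1},{"linear": [0,0,0],"turn": [0,0,-1],"claw": 1},{"linear": [0,0,0],"turn": [0,0,-1],"claw": 1},{"linear": [0,0,0],"turn": [0,0,-1],"claw": 1},{"linear": [0,0,0],"turn": [0,0,-1],"claw": 1},{"linear": [0,0,0],"turn": [0,0,-1],"claw": 1},{"linear": [0,0,0],"turn": [0,0,-1],"claw": 1},{"linear": [0,0,0],"turn": [0,0,-1],"claw": 1},{"linear": [0,0,0],"turn": [0,0,-0.3],"claw": 1},{"linear": [0,0,0],"turn": [0,0,0],"claw": 1}])

```text
time: 33.47
position: [0.4484, -0.0823, 0.1938]
tool_rot: [0.338, -3.122, 0.001]
ft_force: [0.3, -0.2, -0.2]
grip_width: 0.064
```

```bash
python3 - <<'E'
from h import *
goal([.4772,.2266,.19],102.2)
E
```

```text
t 33.47 p [ 0.4484 -0.0823  0.1938] F [ 0.3 -0.2 -0.2] w 0.064
[[-0.977 -0.214 -0.002]
 [-0.214  0.977 -0.001]
 [ 0.002 -0.001 -1.   ]]
j [ 1.17 -0.08 -0.99  1.92 -0.07  1.27  1.99]
shift units now-axes [-3.14  9.85  0.12]  goal-axes [-3.11  9.86  0.13]  turn units [-0.01 -0.03  0.04]
```

>>> move_arm(deltas=[{"linear": [-0.2,0.5,0],"turn": [0,0,0.04],"claw": 1},{"linear": [-0.3,0.8,0],"turn": [0,0,0],"claw": 1},{"linear": [-0.3,0.9,0],"turn": [0,0,0],"claw": 1},{"linear": [-0.3,0.9,0],"turn": [0,0,0],"claw": 1},{"linear": [-0.3,0.9,0],"turn": [0,0,0],"claw": 1},{"linear": [-0.3,0.9,0],"turn": [0,0,0],"claw": 1},{"linear": [-0.3,0.9,0],"turn": [0,0,0],"claw": 1},{"linear": [-0.3,0.9,0],"turn": [0,0,0],"claw": 1},{"linear": [-0.3,0.9,0],"turn": [0,0,0],"claw": 1},{"linear": [-0.3,0.9,0],"turn": [0,0,0],"claw": 1},{"linear": [-0.2,0.8,0],"turn": [0,0,0],"claw": 1},{"linear": [-0.04,0.5,0],"turn": [0,0,0],"claw": 1},{"linear": [0,0,0],"turn": [0,0,0],"claw": 1},{"linear": [0,0,0],"turn": [0,0,0],"claw": 1},{"linear": [0,0,0],"turn": [0,0,0],"claw": 1},{"linear": [0,0,0],"turn": [0,0,0],"claw": 1}])

```text
time: 34.8
position: [0.479, 0.2229, 0.1933]
tool_rot: [0.329, -3.122, 0.003]
ft_force: [0.1, -0.9, -1.2]
grip_width: 0.062
```

```bash
python3 - <<'E'
from h import *
s,A=st(); goal([.4772,.2266,.066],102.2)
c=rp(-101,0,0)
im=cams.get_image("side")["image"]; d=cams.get_image("side")
# fit bin in the air from side view with free roll about its x and height: report tilt
from scipy.optimize import minimize
m=omask(d,None); q=np.zeros_like(m); k=max(cv2.findContours(m,0,2)[0],key=len); cv2.fillConvexPoly(q,cv2.convexHull(k),1); H=cv2.resize(q,None,fx=4,fy=4,interpolation=0)
def cost(p):
    B=R.from_euler("ZYX",[p[3],p[4],p[5]]).apply(BIN)+p[:3]; u=(proj(d,B)+.5)*4; z=np.zeros_like(H); cv2.fillConvexPoly(z,cv2.convexHull(u.astype(np.float32)).round().astype(int),1); return 1-(z&H).sum()/(z|H).sum()
p0=np.array([c[0],c[1],.16,rk[2],0,0]); r=minimize(cost,p0,method="Nelder-Mead",options=dict(initial_simplex=p0+np.vstack([np.zeros(6),np.diag([.006,.006,.006,.05,.05,.08])]),xatol=1e-4,fatol=1e-4,maxiter=600)); print(cost(p0),r.x.round(3),r.fun,"nominal",p0.round(3))
E
```

```text
t 34.8 p [0.479  0.2229 0.1933] F [ 0.1 -0.9 -1.2] w 0.062
[[-0.978 -0.208 -0.002]
 [-0.208  0.978 -0.002]
 [ 0.002 -0.002 -1.   ]]
t 34.8 p [0.479  0.2229 0.1933] F [ 0.1 -0.9 -1.2] w 0.062
[[-0.978 -0.208 -0.002]
 [-0.208  0.978 -0.002]
 [ 0.002 -0.002 -1.   ]]
j [ 0.61  0.27 -1.25  1.76  0.27  1.31  1.08]
shift units now-axes [0.02 0.14 4.24]  goal-axes [0.03 0.13 4.24]  turn units [-0.03 -0.03 -0.04]
0.2378656043610441 [0.481 0.183 0.149 0.184 0.003 0.21 ] 0.058224089776816035 nominal [0.478 0.182 0.16  0.214 0.    0.   ]
```

The bin hangs rolled about 12°, free side low. I level it with the tool before lowering so its feet clear the strips.

>>> move_arm(deltas=[{"linear": [0,0.1,0],"turn": [0.7,0,0],"claw": 1},{"linear": [0,0,0.4],"turn": [0.8,0,0],"claw": 1},{"linear": [0,0,0.4],"turn": [0.8,0,0],"claw": 1},{"linear": [0,0,0.4],"turn": [0.7,0,0],"claw": 1},{"linear": [0,0,0],"turn": [0,0,0],"claw": 1},{"linear": [0,0,0],"turn": [0,0,0],"claw": 1},{"linear": [0,0,0],"turn": [0,0,0],"claw": 1},{"linear": [0,0,0],"turn": [0,0,0],"claw": 1}])

```text
time: 35.57
position: [0.4795, 0.2231, 0.1586]
tool_rot: [-0.326, 3.086, -0.325]
ft_force: [0.6, 1.0, -0.6]
grip_width: 0.064
```

```bash
cat >> h.py <<'E'
def fit6(p0):
    from scipy.optimize import minimize
    d=cams.get_image("side"); m=omask(d,None); q=np.zeros_like(m); k=max(cv2.findContours(m,0,2)[0],key=len); cv2.fillConvexPoly(q,cv2.convexHull(k),1); H=cv2.resize(q,None,fx=4,fy=4,interpolation=0)
    def cost(p):
        B=R.from_euler("ZYX",[p[3],p[4],p[5]]).apply(BIN)+p[:3]; u=(proj(d,B)+.5)*4; z=np.zeros_like(H); cv2.fillConvexPoly(z,cv2.convexHull(u.astype(np.float32)).round().astype(int),1); return 1-(z&H).sum()/(z|H).sum()
    p0=np.array(p0); out=[]
    for sg in(1,-1):
        r=minimize(cost,p0,method="Nelder-Mead",options=dict(initial_simplex=p0+sg*np.vstack([np.zeros(6),np.diag([.006,.006,.006,.05,.05,.08])]),xatol=1e-4,fatol=1e-4,maxiter=800)); out.append((r.fun,r.x))
        print("fit6",r.x.round(3),round(r.fun,3))
    return min(out,key=lambda o:o[0])[1]
E
python3 - <<'E'
from h import *
s,A=st(); c=rp(-101,0,0); print("want",c,rk[2]); p=fit6([c[0],c[1],s["position"][2]-.035,rk[2],0,0])
im=cams.get_image("side")["image"][:,:,::-1][130:290,210:400]; im=cv2.resize(im,None,fx=3.5,fy=3.5,interpolation=cv2.INTER_CUBIC); cv2.imwrite("pics/b1.png",im)
E
```

```text
t 35.57 p [0.4795 0.2231 0.1586] F [ 0.6  1.  -0.6] w 0.064
[[-0.978 -0.205  0.043]
 [-0.209  0.956 -0.204]
 [ 0.    -0.208 -0.978]]
want [0.47840603 0.18174073 0.        ] 0.2141
fit6 [0.481 0.18  0.125 0.201 0.011 0.028] 0.044
fit6 [0.481 0.179 0.124 0.173 0.006 0.012] 0.045
```

>>> move_arm(deltas=[{"linear": [0.05,0.23,0.6],"turn": [0,0,0],"claw": 1},{"linear": [0,0.17,0.8],"turn": [0,0,0],"claw": 1},{"linear": [0,0.13,0.6],"turn": [0,0,0],"claw": 1},{"linear": [0,0.08,0.4],"turn": [0,0,0],"claw": 1},{"linear": [0,0,0],"turn": [0,0,0],"claw": 1},{"linear": [0,0,0],"turn": [0,0,0],"claw": 1},{"linear": [0,0,0],"turn": [0,0,0],"claw": 1},{"linear": [0,0,0],"turn": [0,0,0],"claw": 1}])

```text
time: 36.33
position: [0.4772, 0.2269, 0.0848]
tool_rot: [-0.329, 3.085, -0.324]
ft_force: [-0.7, 0.5, -0.6]
grip_width: 0.064
```

```bash
python3 - <<'E'
from h import *
s,A=st(); c=rp(-101,0,0); print("want",c,rk[2]); p=fit6([c[0],c[1],s["position"][2]-.034,.2,0,0])
im=cams.get_image("side")["image"][:,:,::-1][150:270,240:400]; im=cv2.resize(im,None,fx=4,fy=4,interpolation=cv2.INTER_CUBIC); cv2.imwrite("pics/b2.png",im)
E
```

```text
t 36.33 p [0.4772 0.2269 0.0848] F [-0.7  0.5 -0.6] w 0.064
[[-0.977 -0.206  0.044]
 [-0.211  0.956 -0.203]
 [-0.    -0.208 -0.978]]
want [0.47840603 0.18174073 0.        ] 0.2141Traceback (most recent call last):
  File "<stdin>", line 2, in <module>
  File "h.py", line 48, in fit6
    d=cams.get_image("side"); m=omask(d,None); q=np.zeros_like(m); k=max(cv2.findContours(m,0,2)[0],key=len); cv2.fillConvexPoly(q,cv2.convexHull(k),1); H=cv2.resize(q,None,fx=4,fy=4,interpolation=0)
                                ~~~~~^^^^^^^^
  File "h.py", line 24, in omask
    i=max(b,key=lambda i:a[i][4]); return cv2.morphologyEx((l==i).astype(np.uint8),cv2.MORPH_CLOSE,np.ones((3,3)))
ValueError: max() iterable argument is empty
```

TCP is on target in x and y (0.4772, 0.2269), with the bin level. I lower the last 21 mm.

>>> move_arm(deltas=[{"linear": [0,0.04,0.2],"turn": [0,0,0],"claw": 1},{"linear": [0,0.04,0.2],"turn": [0,0,0],"claw": 1},{"linear": [0,0.03,0.15],"turn": [0,0,0],"claw": 1},{"linear": [0,0.02,0.1],"turn": [0,0,0],"claw": 1},{"linear": [0,0.01,0.05],"turn": [0,0,0],"claw": 1},{"linear": [0,0,0],"turn": [0,0,0],"claw": 1},{"linear": [0,0,0],"turn": [0,0,0],"claw": 1},{"linear": [0,0,0],"turn": [0,0,0],"claw": 1},{"linear": [0,0,0],"turn": [0,0,0],"claw": 1}])

```text
time: 37.13
position: [0.476, 0.227, 0.0639]
tool_rot: [-0.331, 3.086, -0.328]
ft_force: [-5.8, -1.9, 13.2]
grip_width: 0.065
```

>>> move_arm(deltas=[{"linear": [0,0,-0.03],"turn": [0,0,0],"claw": 1},{"linear": [0,0,0],"turn": [0,0,0],"claw": 0.85},{"linear": [0,0,0],"turn": [0,0,0],"claw": 0.75},{"linear": [0,0,0],"turn": [0,0,0],"claw": 0.7},{"linear": [0,0,0],"turn": [0,0,0],"claw": 0.7},{"linear": [0,0,0],"turn": [0,0,0],"claw": 0.7},{"linear": [0,0,-0.4],"turn": [0,0,0],"claw": 0.7},{"linear": [0,0,-0.7],"turn": [0,0,0],"claw": 0.7},{"linear": [0,0,-1],"turn": [0,0,0],"claw": 0.7},{"linear": [0,0,-1],"turn": [0,0,0],"claw": 0.6},{"linear": [0,0,-1],"turn": [0,0,0],"claw": 0.5},{"linear": [0,0,-1],"turn": [0,0,0],"claw": 0.4},{"linear": [0,0,-0.5],"turn": [-1,0,0],"claw": 0.3},{"linear": [0,0,0],"turn": [-1,0,0],"claw": 0.3},{"linear": [0,0,0],"turn": [-1,0,0],"claw": 0.3},{"linear": [0,0,0],"turn": [0,0,0],"claw": 0.3}])

```text
time: 38.47
position: [0.4714, 0.2572, 0.2281]
tool_rot: [0.323, -3.125, 0.002]
ft_force: [0.5, -1.5, -1.1]
grip_width: 0.674
```

```bash
python3 - <<'E'
from h import *
s,A=st(); c=rp(-101,0,0); print("want",c,rk[2]); p=fit6([c[0],c[1],.03,.2,0,0])
a,b=fitbin([c[0],c[1],.2],.03,("side",)); print("level fit",a.round(4),round(b,3))
v=place([-rk[0],-rk[1],0],[[a[0],a[1],0]])[0]; cc,ss=np.cos(rk[2]),np.sin(rk[2]); print("in rack frame mm",1000*(cc*v[0]+ss*v[1]),1000*(-ss*v[0]+cc*v[1]),"yaw err deg",np.degrees(a[2]-rk[2]))
E
```

```text
t 38.47 p [0.4714 0.2572 0.2281] F [ 0.5 -1.5 -1.1] w 0.674
[[-0.979 -0.205 -0.   ]
 [-0.205  0.979 -0.001]
 [ 0.    -0.001 -1.   ]]
want [0.47840603 0.18174073 0.        ] 0.2141
fit6 [0.479 0.183 0.03  0.194 0.003 0.031] 0.024
fit6 [ 0.479  0.18   0.028  0.209 -0.004  0.03 ] 0.023
level fit [0.4795 0.1818 0.2075] 0.027
in rack frame mm -99.95146727254547 -0.20311282275489034 yaw err deg -0.37891421642314754
```

The bin is within 1 mm and 0.4° of its place and level. I move clear and take one last overall look.

>>> move_arm(deltas=[{"linear": [0,0,-1],"turn": [0,0,0],"claw": 0.3},{"linear": [0.3,-1,0],"turn": [0,0,0],"claw": 0.3},{"linear": [0.2,-1,0],"turn": [0,0,0],"claw": 0.3},{"linear": [0.2,-1,0],"turn": [0,0,0],"claw": 0.3},{"linear": [0.2,-1,0],"turn": [0,0,0],"claw": 0.3},{"linear": [0.2,-1,0],"turn": [0,0,0],"claw": 0.3},{"linear": [0.2,-1,0],"turn": [0,0,0],"claw": 0.3},{"linear": [0,-1,0],"turn": [0,0,0],"claw": 0.3},{"linear": [0,-1,0],"turn": [0,0,0],"claw": 0.3},{"linear": [0,-1,0],"turn": [0,0,0],"claw": 0.3},{"linear": [0,-1,0],"turn": [0,0,0],"claw": 0.3},{"linear": [0,-1,0],"turn": [0,0,0],"claw": 0.3},{"linear": [0,0,0],"turn": [0,0,0],"claw": 0.3},{"linear": [0,0,0],"turn": [0,0,0],"claw": 0.3},{"linear": [0,0,0],"turn": [0,0,0],"claw": 0.3}])

```text
time: 39.82
position: [0.5009, -0.0677, 0.2574]
tool_rot: [0.339, -3.121, -0.0]
ft_force: [-0.1, -0.7, 0.7]
grip_width: 0.702
```

```bash
python3 - <<'E'
from h import *
s,A=st()
a,b=fitbin([.4784,.1817,.2],.03,("top",)); print("top fit",a.round(4),round(b,3)); a,b=fitbin([.4784,.1817,.2],.03,("side",)); print("side fit",a.round(4),round(b,3))
a=cams.get_image("side")["image"][130:370,215:375]; b=cams.get_image("top")["image"][140:340,150:390]
cv2.imwrite("pics/end.png",np.hstack([cv2.resize(a[:,:,::-1],(360,540),interpolation=cv2.INTER_CUBIC),cv2.resize(b[:,:,::-1],(440,540*440//440*200//240 and 367),interpolation=cv2.INTER_CUBIC)[:540] if 0 else cv2.copyMakeBorder(cv2.resize(b[:,:,::-1],(440,367),interpolation=cv2.INTER_CUBIC),0,173,0,0,0)]))
E
```

```text
t 39.82 p [ 0.5009 -0.0677  0.2574] F [-0.1 -0.7  0.7] w 0.702
[[-0.977 -0.215 -0.003]
 [-0.215  0.977 -0.   ]
 [ 0.003  0.    -1.   ]]
top fit [0.4787 0.1816 0.2072] 0.02
side fit [0.4791 0.1818 0.2182] 0.027
```

View pics/end.png

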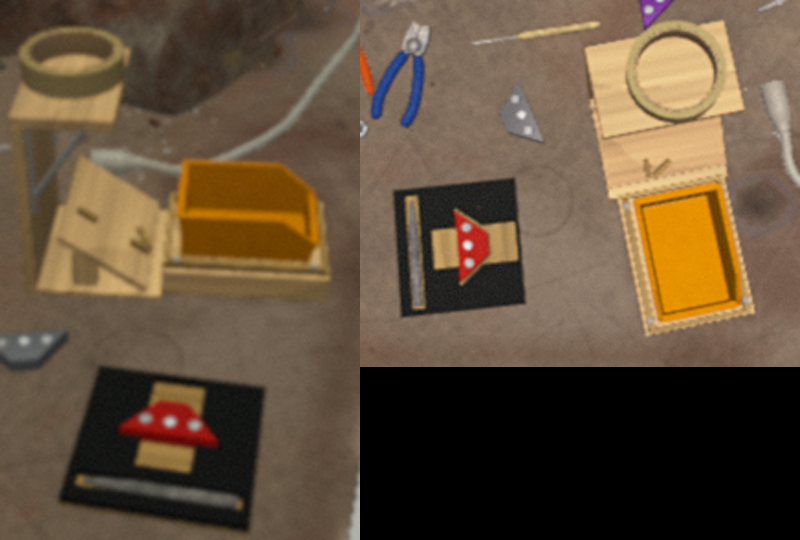

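The bin stands between the strips with its lip to the front, the red magnet is in its pocket at (470, 247), and the punch and tape are in place. The arm is clear, so I hand in.

```bash
python3 -c "
from bench import ctrl
print(ctrl.close_job())"
```

```text
the job is handed in; nothing more can be done
None
```

The job is done and handed in at about 40 s of the 72 s allowed. The bin was set aside upright on the bench, the red magnet was laid in its tray pocket, and the bin was put back on its deck, in that order.

- **Bin:** the top and side cameras place it within about 1 mm of the centre of its place, within about 0.4° of the rack's direction, with its lip to the front. A fit that let it tilt showed about 2° of roll, which I take as measurement noise, since a level fit matched nearly as well.
- **Magnet:** it lies level in the pocket with its long edge on the +y side. The side view had it about 1.5 mm off the prediction, within that camera's error.
- **Punch and tape:** both look undisturbed in the last pictures.

- **Tilt in the hand:** the bin hung about 12° tilted while carried, so I levelled it with the tool before lowering it onto the deck.
- **Contact force:** the highest wrist force I saw was about 13 N, as the bin touched the deck.
- **Failed checks:** one silhouette fit failed because the hand hid the bin, so I lowered it on the arm's measured position instead. One top-camera fit of the bin on the bench was also poor, probably because the arm was in view, so I used the side-camera fit there.

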